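# Tighten the castle nut on the track-rod end and fit its cotter pin

## Task

Tighten the castle nut on the ball-joint stud clockwise until it bites on the steering arm, then turn it on just far enough to line up its next slot with the cotter hole through the stud. Then push the cotter pin through slot, hole and opposite slot until its eye is close against the nut, and let go. Leave the bolt, hex key, pliers and spanner where they lie.

Things in the scene. Friction and masses are not known exactly. Their poses are not given: they have to be found in the camera images.
- stand: grey welded bench stand, fixed to the bench, does not move; base plate 215 x 130 x 10 mm; its top slopes 30 degrees and carries the dark forged steering arm. Origin: centre of the base's underside; x to the stand's high end (away from the robot, within 0.3 rad), z up
- steering_arm: dark forged arm bolted to the slope. Origin: on the stud's axis, on the flat eye (68 mm wide) where the nut seats. z up along the 30 mm steel stud, which leans 30 degrees from vertical towards the stand's low end (the robot's side); x up the slope; y level. The stud ends at z = 40.5 mm. The arm runs to -x; its bolt heads lie beyond x = -78 mm, below z = 4 mm; else all is clear above z = 0
- cotter_hole (a point): centre of the round cotter hole, 8.5 mm wide, right across the stud, 28.7 mm above the nut's seat. Axes as steering_arm: z up along the stud, y along the hole (level, towards the robot's left). A line scribed across the end of the stud shows its direction. The pin may go in from either side
- nut_run (a joint): turn of the castle nut down its thread, rad, growing clockwise seen from above: starts at -1.5 to -0.7 (loose, up to 0.8 mm off its seat), stops at 0 = on its seat. Friction 0.15 N m
- castle_nut (a joint): turn of the same nut past the point where it bites, rad, clockwise: near 0 until nut_run is 0, then grows; torque 0.3 N m when it bites, 0.53 at 0.45, 0.7 at the end stop, 0.8; it stays where it is left (springs back to about 0.6 from above that). Slots and hole meet when nut_run + castle_nut = 0.45 (tight, right), also at -0.60 (loose, wrong); 0.08 rad either way lets the pin pass
- nut_grip (a point): on the nut's axis, 12 mm above its underside; turns with the nut; z up along the stud, x out through one slot. Plain steel nut: hexagon 46 mm across flats, 23.5 mm high; on it a round crown, 44 mm across, up to 34 mm, with six slots 9 mm wide, 10.5 mm deep, one above the middle of each flat (slots and flats face x and every 60 degrees from it)
- cotter_pin: steel split pin, 77 mm, 20 g, lying flat: round shank 5.5 mm thick with rounded tip, flat eye 20 x 13 x 5.5 mm with parallel sides. Origin: on the shank's axis, 25 mm ahead of the eye, 32 mm behind the tip; x to the tip, z up as it lies. The eye spans x = -44.5 to -25 mm; grip across it at x = -35 mm. Right in with the origin on the stud's axis; the eye stops it 3 mm farther on
- bolt: bystander: hexagon bolt 77 mm long lying on the bench, origin under its middle
- hex_key: bystander: L-shaped hex key, 93 x 33 mm, 6 mm thick, lying flat, origin under its middle
- pliers: bystander: long-nose pliers with red handles, 158 mm long, 14 mm thick, lying flat, origin under its middle
- spanner: bystander: spanner 188 mm long, 8 mm thick, lying flat, origin under its middle

How it is judged (in metres and radians):
On the way:
1. the nut is tight on its seat with a slot lined up with the cotter hole (value of joint nut_run above -0.05 rad and value of joint castle_nut between 0.35 and 0.55 rad and velocity of joint castle_nut between -0.1 and 0.1 rad/s), for 0.3 s.
At the end, for the whole second after the job is handed in: The nut is on its seat (nut_run within 0.05 of 0) and tight, slot over the hole (castle_nut 0.45, 0.1 rad either way); the cotter pin lies through slots and hole from either side, along the hole within 0.15 rad, its origin within 8 mm of the hole's centre (eye close to the nut), at rest (value of joint nut_run above -0.05 rad and value of joint castle_nut between 0.35 and 0.55 rad and distance between cotter_pin and cotter_hole below 0.008 m and angle between the x axis of cotter_pin and the y axis of cotter_hole, either way round below 0.15 rad and linear speed of cotter_pin below 0.02 m/s); the robot touches nothing.
It fails at once if a bystander (bolt, hex key, pliers or spanner) is moved by more than 30 mm (distance of any of bolt, hex_key, pliers, spanner from where it was at the start of the episode above 0.03 m).
It also fails if it takes over 72 s, if anything falls off the work surface, if the arm or the gripper's body presses on something with over 40 N, if the wrist force passes 120 N, or if a joint passes its speed limit or range.

## Robot

A 6-joint arm with a two-finger parallel gripper is mounted at the origin on a cart in front of the work surface, level with it; the furniture and walls round the work are solid. World frame = base frame: x ahead of the robot, y to its left, z up, the work surface at z = 0. Lengths are in m, angles in degrees, forces in N, time in s.
With the tool pointing down it reaches from about 0.325 to 0.9 m from the base axis. Payload 3.5 kg.
Tool frame: the origin (TCP) lies at the very end of the fingers, on their centre line; the grasp point (between the pads) lies 19 mm behind it (r.pinch_z is the distance from the TCP to the grasp point, in m); z points along the fingers, x is the direction in which the jaws open and shut, and the axes are right-handed (so a half turn about z gives the same grasp; the last joint's range is limited). The gripper opens to 85 mm and grips with 20 to 120 N. Pads are 22 mm wide; open, the fingers measure 114 mm over their backs; the gripper's body (76 mm by 85 mm) begins 54 mm behind the grasp point. The pads swing forward as they close: fully open they stand 13 mm farther back than shut.
Start: joints at [-80.065, 15.837, -1.513, 72.651, 0, 84.076], TCP at [0.171, -0.601, 0.231] pointing down, gripper open.
Joint ranges: [-178.77, 178.77], [-48.84, 107.48], [-61.69, 71.31], [-111.58, 123.2], [-90, 87.43], [-180, 180]. Speed limits (degrees/s): [147.25, 147.25, 180, 180, 180, 180].

## Interface

Orientations are given as [roll, pitch, yaw] about the fixed x, y, z axes, in that order (R = Rz(yaw) Ry(pitch) Rx(roll)).
In Python, from rig import r gives the robot as it stands. The module is installed in compiled form; this text tells all that it offers.
- The arm moves only by the shell command python3 -m jog 'ROWS' [FORCE]. ROWS is JSON, a list of rows, each a list of 7 numbers: the finger opening in m, from 0 to 0.0854, then the shift along the tool's x, y, z in m, then the turn, a rotation vector about the tool's x, y, z in degrees. In form: [[claw, tx, ty, tz, ax, ay, az], ...]. A call has 1 to 12 rows; each row is the pose to reach, as a shift and turn from the pose measured when the call began, along the tool's axes at that moment; what a row does not reach only later rows make up. A row lasts 1/12 s, in which the tool goes at most 41.7 mm and 7.16 degrees, less where a joint would pass 70% of its speed; a pose out of reach is approached as far as the arm can. A call with a gripper value outside its range is refused whole. The fingers move at their own pace and stop on an object; FORCE is the grip in N (left out, the last holds). Time passes only in rows, so rows that repeat a pose let the fingers close. It gives the time, the measured TCP pose, the force and the opening at its end, in the units of the state.
- r.get_state(): the state, without advancing time (a new reading comes with each control period).
- r.snapshot(name): name is "side" or "top"; returns a dict with "frame" (400x640x3 uint8, red, green, blue), "depth" (400x640 float32, m along the optical axis (not along the pixel's ray), 0 where there is no reading), "vfov" (degrees; the focal length in pixels is half the picture's height over the tangent of half this angle, whatever the lens; pixels are square), "cx", "cy" (the principal point, pixels), "k1" (the pictures are not rectified: a ray, as slopes to the right and down, at radius r is drawn at 1 + k1 r^2 times it, then the intrinsics apply), "extrinsics" (4x4, takes a point from world to camera coordinates). Camera axes: x right, y down, z forward; pixel columns grow to the right and rows downward; lengths in m; the calibration is good to about 2 mm. A picture is of the moment at which its call begins.
- r.job_done(): hands the job in, once; it reports no verdict.
Trained networks look in a picture, given as the dict that the camera call returned (one of the last four; its "shot" number tells which), for a name from the list of things; names that differ only in an ending like _2 or _b are one class to them, and where a whole thing is asked for, a point or a joint stands for the part that bears it (a point fixed in the world has none). Each returns a list of dicts, best first, with "p" (0 to 1); they miss things now and then, are a little off and sometimes report something else, mostly with a low value. They report only what shows in the picture. A call takes as long as a camera call.
- r.look_for(name, picture): "at" ([x, y, z] in m, in world coordinates, good to about 4 mm: the middle of the surface that is visible of it).
- r.silhouettes(name, picture): "pixels" (400x640 bool, what is visible of it).
- r.spot_point(name, picture): "at" ([x, y, z] in m, in world coordinates, good to about 4 mm: a listed point, or the origin of a listed thing).
The state is a dict: "time_s": time; "joint_positions": joint angles; "dq": joint speeds; "joint_efforts": joint torques, N m; "tcp_pos": TCP position; "orientation": TCP orientation; "wrist_force": force on the tool from outside, world axes, zero at the start; "torque": the same for the moment, N m; "grip_width": finger opening in m.
Only numpy, scipy, OpenCV 4.12 (cv2) and the standard library are available. Lean on these libraries where they do the work, as an engineer would, in place of code of your own. Each camera call takes 0.05 s, during which the arm holds its last target.

## Working session

There is one attempt and no reset: what is moved stays moved. The work goes in short steps, Python scripts to look and compute and a shell command to move; the robot and the scene stay as the last step left them, time stands still between calls to the robot, and variables do not carry over. Pictures are saved under pics/ and viewed, and the job is handed in when it is done.

```bash
mkdir -p pics; ls
cat > h.py <<'E'
import numpy as np,cv2
from rig import r
from scipy.spatial.transform import Rotation as R
def proj(s,P):
    P=np.atleast_2d(P);E=np.array(s['extrinsics']);c=P@E[:3,:3].T+E[:3,3]
    f=200/np.tan(np.radians(s['vfov'])/2);x=c[:,:2]/c[:,2:];k=1+s['k1']*(x**2).sum(1,keepdims=True)
    return x*k*f+[s['cx'],s['cy']]
def unproj(s,uv,d):
    E=np.array(s['extrinsics']);f=200/np.tan(np.radians(s['vfov'])/2)
    uv=np.atleast_2d(uv).astype(float);xd=(uv-[s['cx'],s['cy']])/f;x=xd.copy()
    for _ in range(10): x=xd/(1+s['k1']*(x**2).sum(1,keepdims=True))
    d=np.atleast_1d(d)[:,None];c=np.hstack([x*d,d*np.ones((len(x),1))])
    return (c-E[:3,3])@E[:3,:3]
def cloud(s,mask):
    v,u=np.nonzero(mask&(s['depth']>0)); return unproj(s,np.c_[u,v],s['depth'][v,u])
def save(s,n): cv2.imwrite('pics/'+n+'.png',s['frame'][:,:,::-1])
def tcp():
    st=r.get_state(); return np.array(st['tcp_pos']),R.from_euler('xyz',st['orientation'],degrees=True)
def rel(p,Rt):
    p0,R0=tcp(); return np.round(R0.inv().apply(np.array(p)-p0)*1000,1),np.round((R0.inv()*Rt).as_rotvec(degrees=True),2)
E
python3 - <<'E'
from h import *
print(r.get_state())
for n in('side','top'):
    s=r.snapshot(n);save(s,n+'0');print(n,s['vfov'],s['cx'],s['cy'],s['k1'],np.round(s['extrinsics'],3))
    for t in('nut_grip','cotter_hole','steering_arm','cotter_pin','stand','bolt','hex_key','pliers','spanner'):
        print(t,[(np.round(o['at'],4),round(o['p'],2)) for o in r.spot_point(t,s)[:2]])
E
```

```text
pics
{'time_s': 0.0, 'joint_positions': array([-8.00653589e+01,  1.58789226e+01, -1.59868145e+00,  7.26503050e+01,
        1.52369520e-03,  8.40736636e+01]), 'dq': array([-0.12402063,  0.01514748, -0.02368964, -0.14186566,  0.1056048 ,
        0.01695384]), 'joint_efforts': array([-3.09726111e-04, -4.45508552e+01,  2.95204890e+01,  1.63594441e-02,
       -1.05548943e-05,  7.05931654e-06]), 'tcp_pos': array([ 0.17065688, -0.60043688,  0.2301456 ]), 'orientation': array([-1.79985278e+02,  1.27068072e-01, -7.41390079e+01]), 'wrist_force': array([ 0.20672155, -0.4806572 ,  0.42215625]), 'torque': array([ 0.01610525, -0.02350125, -0.0363924 ]), 'grip_width': 0.08555781079452965}
side 46.962920663551365 321.59474575156855 201.3973340545444 -0.011184068216155132 [[-0.996 -0.084 -0.003  0.442]
 [-0.071  0.863 -0.5    0.104]
 [ 0.044 -0.498 -0.866  1.256]
 [ 0.     0.     0.     1.   ]]
nut_grip [(array([0.5435, 0.1877, 0.1356]), 0.54)]
cotter_hole [(array([0.5326, 0.1892, 0.1508]), 0.7), (array([ 3.051e-01,  2.227e-01, -2.000e-04]), 0.36)]
steering_arm [(array([0.5471, 0.185 , 0.1272]), 0.7)
[... 369 characters left out ...]
)]
top 50.60221541415529 315.2040845940065 198.21291960335552 -0.07269023140936849 [[ 0.005 -1.    -0.01  -0.024]
 [-0.981 -0.003 -0.195  0.482]
 [ 0.195  0.011 -0.981  0.979]
 [ 0.     0.     0.     1.   ]]
nut_grip [(array([0.5427, 0.189 , 0.1361]), 0.72)]
cotter_hole [(array([0.5316, 0.1911, 0.1473]), 0.81)]
steering_arm [(array([0.548 , 0.1876, 0.1267]), 0.92)]
cotter_pin [(array([ 0.4368, -0.2125,  0.0037]), 0.54)]
stand [(array([ 5.062e-01,  1.918e-01, -2.000e-04]), 0.97)]
bolt [(array([ 0.4301, -0.3082,  0.0029]), 0.43)]
hex_key [(array([ 4.246e-01, -9.500e-02, -2.000e-04]), 0.55)]
pliers [(array([ 0.312 ,  0.2238, -0.0009]), 0.64)]
spanner [(array([ 0.6266, -0.1076, -0.0019]), 0.59)]
```

View pics/side0.png

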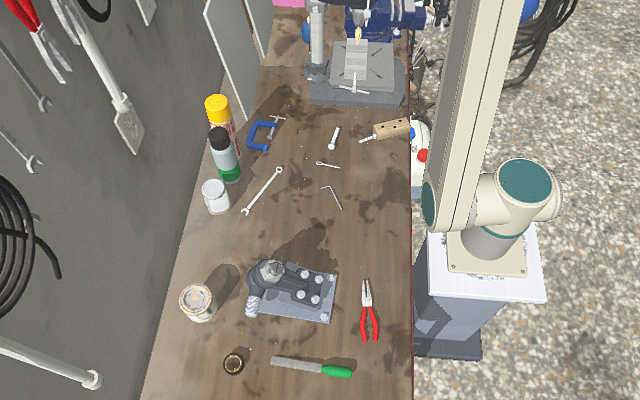

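View pics/top0.png

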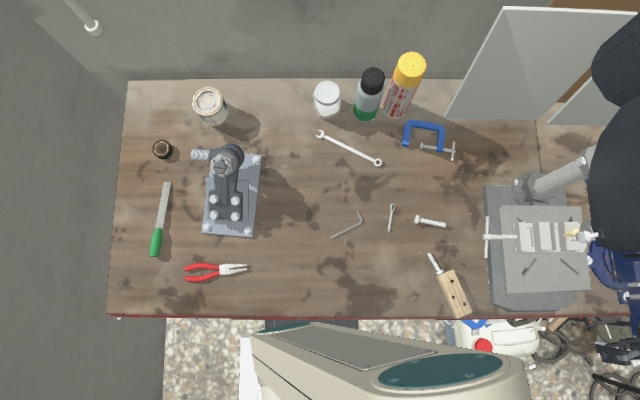

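Run:
```python
from h import *
ims=[]
for n,(u,v) in(('side',(275,280)),('top',(222,165))):
    s=r.snapshot(n);ims.append(cv2.resize(s['frame'][v-35:v+35,u-35:u+35],(560,560),interpolation=cv2.INTER_CUBIC)[:,:400])
    for t in ('castle_nut','cotter_pin','steering_arm','stand'):
        for o in r.silhouettes(t,s)[:2]:
            c=cloud(s,o['pixels']); print(n,t,round(o['p'],2),o['pixels'].sum(),np.round(c.mean(0),4),np.round(c.min(0),3),np.round(c.max(0),3))
            if t=='cotter_pin':
                d=c[:,:2]-c[:,:2].mean(0);w,V=np.linalg.eigh(d.T@d);print(V[:,1],np.degrees(np.arctan2(V[1,1],V[0,1])),'ext',np.ptp(d@V[:,1]))
cv2.imwrite('pics/z0.png',np.hstack(ims)[:,:,::-1])
s=r.snapshot('top');cv2.imwrite('pics/z1.png',cv2.resize(s['frame'][190:250,360:460],(800,480),interpolation=cv2.INTER_CUBIC)[:,:,::-1])
```

```text
side castle_nut 0.85 297 [0.5441 0.1973 0.1466] [0.514 0.107 0.001] [0.57  0.214 0.167]
side castle_nut 0.73 95 [ 0.4319 -0.2972  0.0145] [ 0.42  -0.338 -0.003] [ 0.447 -0.265  0.023]
side steering_arm 0.81 2550 [0.5203 0.2067 0.0953] [ 0.428  0.105 -0.003] [0.616 0.282 0.17 ]
side stand 0.73 4486 [0.5022 0.2111 0.0634] [ 0.394  0.102 -0.005] [0.616 0.282 0.17 ]
side stand 0.6 109 [ 0.4324 -0.2975  0.0133] [ 0.42  -0.35  -0.003] [ 0.447 -0.265  0.023]
top castle_nut 0.52 277 [0.5398 0.1817 0.1493] [0.512 0.163 0.101] [0.567 0.22  0.168]
top steering_arm 0.9 2411 [0.5106 0.1909 0.0975] [0.426 0.151 0.009] [0.61  0.274 0.168]
top stand 0.69 4652 [0.497  0.1826 0.0617] [ 0.391  0.118 -0.004] [0.624 0.29  0.168]
```

View pics/z0.png

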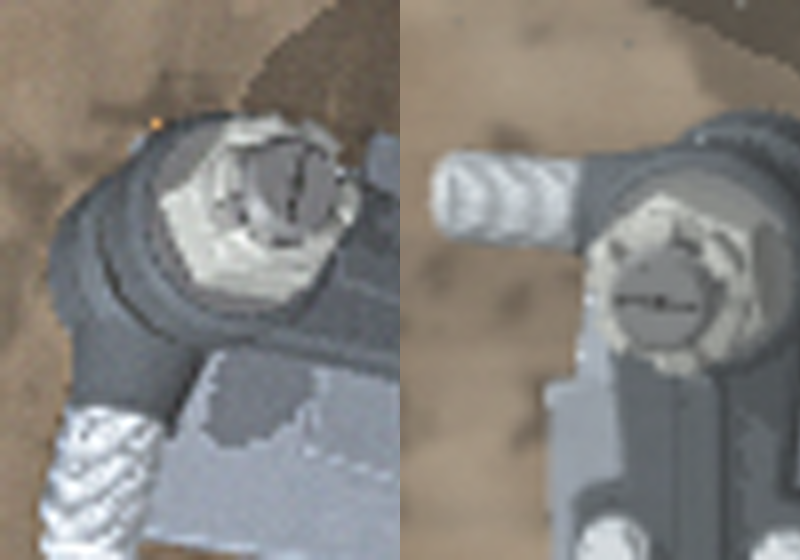

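View pics/z1.png

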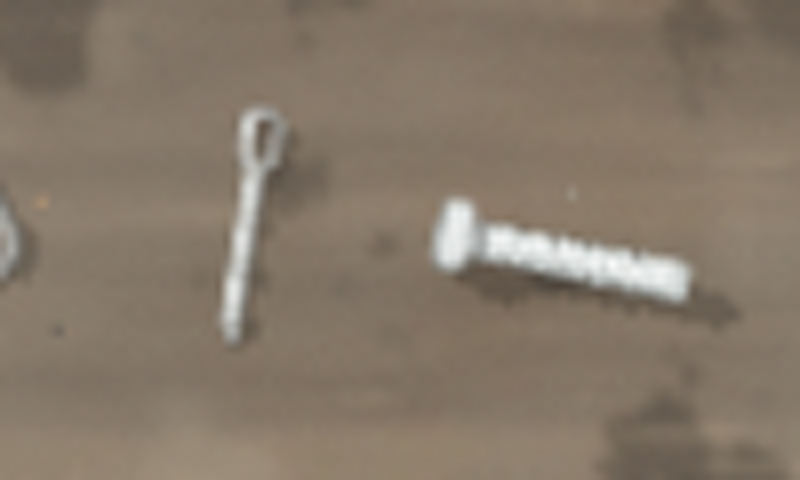

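```bash
cat >> h.py <<'E'
def armR(psi):
    c,s=np.cos(psi),np.sin(psi);a=np.radians(30)
    return np.array([[np.cos(a)*c,-s,-np.sin(a)*c],[np.cos(a)*s,c,-np.sin(a)*s],[np.sin(a),0,np.cos(a)]])
def rect(s,O,M,z,half,px):
    # image: right = +x of M, up = +y of M
    g=np.linspace(-half,half,px);X,Y=np.meshgrid(g,-g)
    P=O+np.c_[X.ravel(),Y.ravel(),np.full(X.size,z)]@M.T
    uv=proj(s,P).astype(np.float32).reshape(px,px,2)
    return cv2.remap(s['frame'],uv[:,:,0],uv[:,:,1],cv2.INTER_CUBIC)
E
python3 - <<'E'
from h import *
O=np.array([.5478,.188,.1257])
S={n:r.snapshot(n) for n in('side','top')}
psi=0.0
rows=[]
for n in S:
    a=rect(S[n],np.array([.5,.19,.01]),np.eye(3),0,.14,400)
    rows.append(a)
cv2.imwrite('pics/base.png',np.hstack(rows)[:,:,::-1])
M=armR(0)
rows=[]
for z in (.0235,.034,.0405):
    for n in S:
        a=rect(S[n],O,M,z,.035,260);cv2.circle(a,(130,130),2,(255,0,0),-1);rows.append(a)
cv2.imwrite('pics/nut.png',np.vstack([np.hstack(rows[0::2]),np.hstack(rows[1::2])])[:,:,::-1])
E
```

```text
(no output)
```

View pics/base.png

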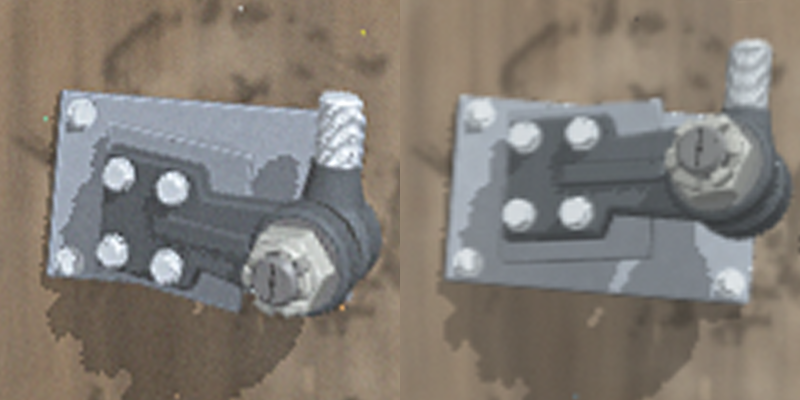

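View pics/nut.png

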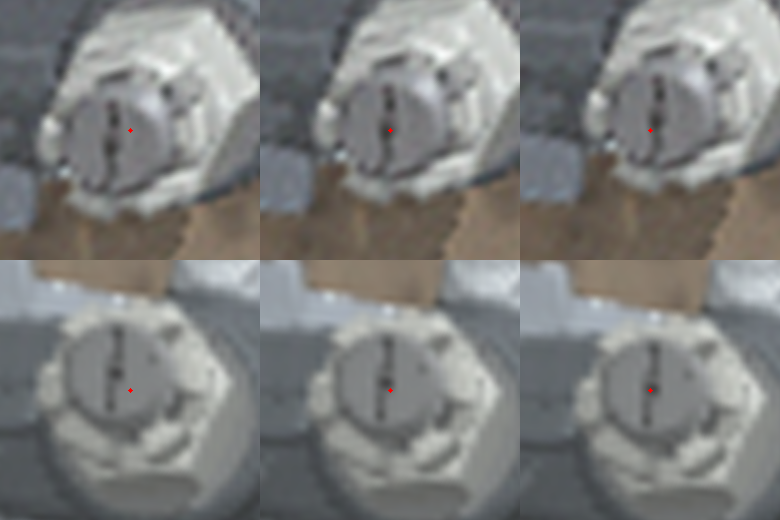

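```bash
cat > ov.py <<'E'
from h import *
import sys
# overlay: given O, psi, theta(x_slot angle about z, ccw from arm x) , lift
def overlay(s,O,psi,th,lift,box,sc):
    M=armR(psi);u0,v0,u1,v1=box
    im=cv2.resize(s['frame'][v0:v1,u0:u1],None,fx=sc,fy=sc,interpolation=cv2.INTER_CUBIC)
    def dr(P,col,cl=True):
        q=(proj(s,O+P@M.T)+.5-[u0,v0])*sc
        cv2.polylines(im,[np.round(q*8).astype(np.int32)],cl,col,1,cv2.LINE_AA,3)
    t=np.linspace(0,2*np.pi,60)
    for zz,c in((.0235+lift,(255,0,0)),(lift,(255,128,0))):
        a=th+np.pi/6+np.arange(6)*np.pi/3
        dr(np.c_[.02656*np.cos(a),.02656*np.sin(a),np.full(6,zz)],c)
    dr(np.c_[.015*np.cos(t),.015*np.sin(t),0*t+.0405],(0,255,0))
    dr(np.c_[.022*np.cos(t),.022*np.sin(t),0*t+.034+lift],(0,255,255))
    dr(np.c_[.034*np.cos(t),.034*np.sin(t),0*t],(255,0,255))
    dr(np.array([[0,-.015,.0405],[0,.015,.0405]]),(255,255,0),False)
    for k in range(6):
        a=th+k*np.pi/3
        dr(np.array([[.015,0,.034+lift],[.023,0,.034+lift]])@np.array([[np.cos(a),np.sin(a),0],[-np.sin(a),np.cos(a),0],[0,0,1]]),(255,0,0),False)
    return im
E
python3 - <<'E'
from ov import *
from scipy.optimize import least_squares
O=np.array([.5478,.188,.1257]);M=armR(0)
S={n:r.snapshot(n) for n in('side','top')}
px={'side':proj(S['side'],O+M@[.0023,-.0007,.0405])[0],'top':proj(S['top'],O+M@[.0001,.0039,.0405])[0]}
f=least_squares(lambda p:np.r_[proj(S['side'],p)[0]-px['side'],proj(S['top'],p)[0]-px['top']],O)
print(px,f.x,f.fun)
psi=np.radians(-4.4);M=armR(psi)
print('O from stud end',f.x-M@[0,0,.0405])
for n in S:
    u,v=np.round(px[n]).astype(int);d=S[n]['depth'][v-3:v+4,u-3:u+4];print(n,np.median(d),unproj(S[n],px[n],np.median(d))-M@[0,0,.0405])
O=f.x-M@[0,0,.0405]
ims=[]
for n in S:
    u,v=np.round(px[n]).astype(int)
    for th in (0.1,):
        a=overlay(S[n],O,psi,th,.0005,(u-25,v-25,u+25,v+35),8);ims.append(a)
cv2.imwrite('pics/ov1.png',np.hstack(ims)[:,:,::-1])
E
```

```text
{'side': array([276.75610617, 265.96251656]), 'top': array([217.385159  , 167.54061889])} [0.52723812 0.18997883 0.16756183] [ 0.63787577  0.23959077  0.13612607 -0.6448031 ]
O from stud end [0.54742843 0.18842527 0.1324878 ]
side 1.048065 [[0.55000529 0.18497802 0.1249025 ]]
top 0.9277478 [[0.54813784 0.19063083 0.12462137]]
```

View pics/ov1.png

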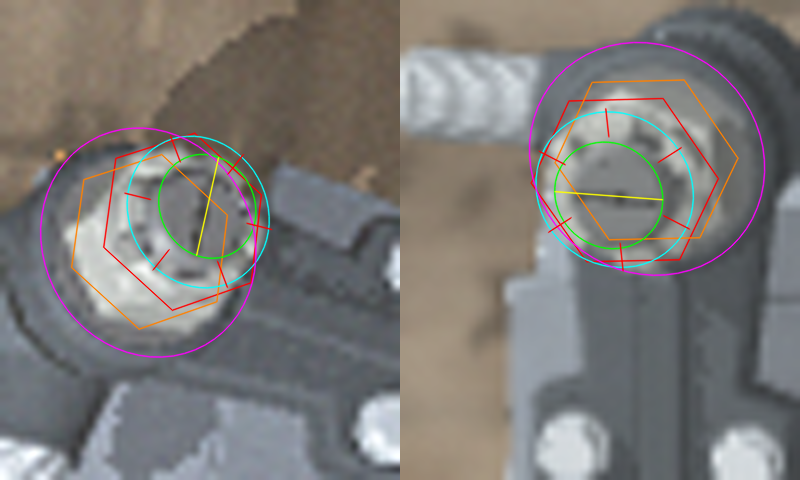

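Run:
```python
from ov import *
S={n:r.snapshot(n) for n in('side','top')}
psi=np.radians(-4.4)
px={'side':(270,275),'top':(222,165)}
Os={'side':[.5500,.185,.1249],'top':[.5481,.1906,.1246]}
for th in (0.1,-.2):
  ims=[]
  for n in S:
    u,v=px[n]
    ims.append(overlay(S[n],np.array(Os[n]),psi,th,.0005,(u-25,v-25,u+25,v+25),8))
    ims.append(ims[-1]) if 0 else None
  cv2.imwrite('pics/ov2_%.1f.png'%th,np.hstack([i for i in ims if i is not None])[:,:,::-1])
```

```text
(no output)
```

View pics/ov2_0.1.png

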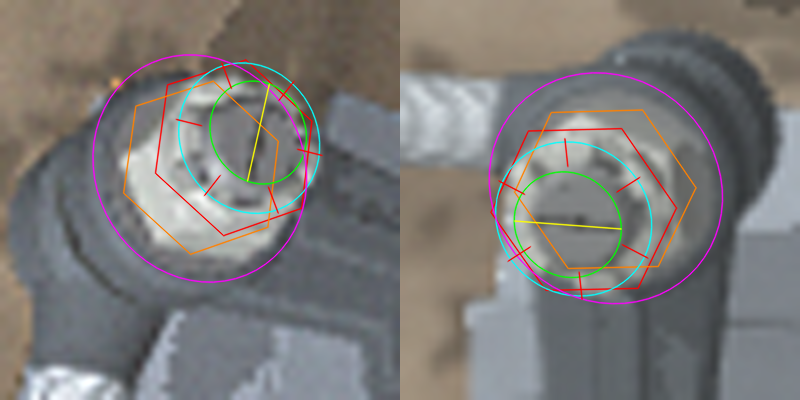

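View pics/ov2_-0.2.png

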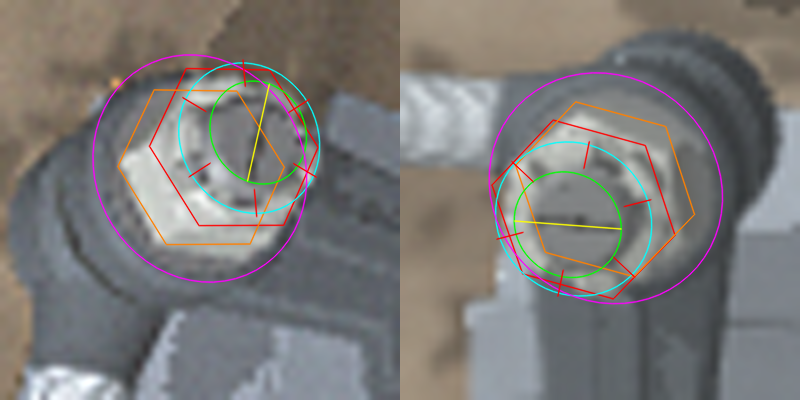

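Run:
```python
from ov import *
S={n:r.snapshot(n) for n in('side','top')}
psi=np.radians(-4.4);M=armR(psi)
Os={'side':[.5500,.185,.1249],'top':[.5481,.1906,.1246]}
rows=[]
for n in S:
  acc=np.zeros((400,400,3))
  for k in range(6):
    s=r.snapshot(n);acc+=rect(s,np.array(Os[n]),M,.0235,.035,400)
  a=np.clip((acc/6-60)*1.5,0,255).astype(np.uint8)
  for i in range(0,400,50): cv2.line(a,(i,0),(i,4),(255,0,0),1);cv2.line(a,(0,i),(4,i),(255,0,0),1)
  rows.append(a)
cv2.imwrite('pics/rc.png',np.hstack(rows)[:,:,::-1])
```

```text
(no output)
```

View pics/rc.png

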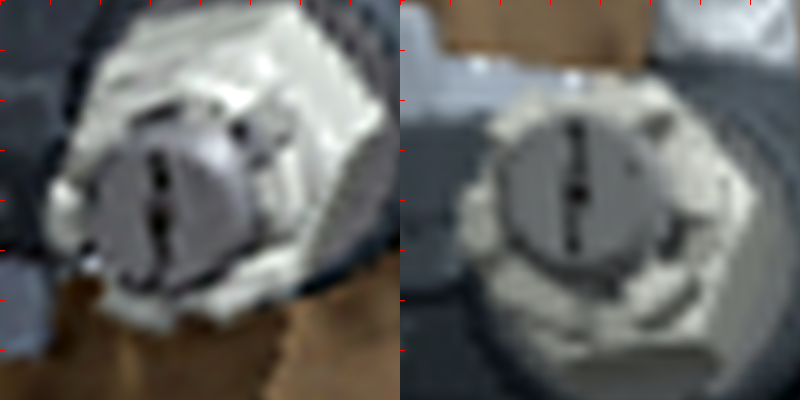

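```bash
cat >> h.py <<'E'
O=np.array([.5485,.1875,.1252]);PSI=np.radians(-4.4);M=armR(PSI)
def nutpose(z,alpha,off=(0,0)):
    a=np.radians(alpha);x=M@[np.cos(a),np.sin(a),0];zz=-M[:,2];y=np.cross(zz,x)
    return O+M@np.array([off[0],off[1],z]),R.from_matrix(np.c_[x,y,zz])
def st():
    s=r.get_state();p,Rt=tcp()
    f=M.T@np.array(s['wrist_force']);print('t',round(s['time_s'],2),'J',np.round(s['joint_positions'],1),'grip',round(s['grip_width'],4))
    print('tcp',np.round(p,4),'rpy',np.round(s['orientation'],2),'F',np.round(s['wrist_force'],1),'T',np.round(s['torque'],2))
    q=M.T@(p-O);mm=M.T@Rt.as_matrix();print('in arm frame mm',np.round(q*1000,1),'xang',round(np.degrees(np.arctan2(mm[1,0],mm[0,0])),2),'ztilt',np.round(mm[:,2],3),'Farm',np.round(f,1),'Ftool',np.round(Rt.inv().apply(s['wrist_force']),1),'Ttool',np.round(Rt.inv().apply(s['torque']),2))
E
python3 - <<'E'
from h import *
print(rel(*nutpose(.09,41.6)))
E
```

```text
(array([-671.1, -536.7,   28.2]), array([   8.55,   34.13, -108.42]))
```

```bash
python3 -m jog '[[0.085,-0.34,-0.27,0.014,4.3,17,-54],[0.085,-0.34,-0.27,0.014,4.3,17,-54],[0.085,-0.34,-0.27,0.014,4.3,17,-54],[0.085,-0.34,-0.27,0.014,4.3,17,-54],[0.085,-0.34,-0.27,0.014,4.3,17,-54],[0.085,-0.34,-0.27,0.014,4.3,17,-54],[0.085,-0.34,-0.27,0.014,4.3,17,-54],[0.085,-0.34,-0.27,0.014,4.3,17,-54],[0.085,-0.34,-0.27,0.014,4.3,17,-54],[0.085,-0.34,-0.27,0.014,4.3,17,-54],[0.085,-0.34,-0.27,0.014,4.3,17,-54]]' 100
python3 - <<'E'
from h import *
st();print(rel(*nutpose(.09,41.6)))
E
```

```text
time_s: 3.47
tcp_pos: [0.3375, -0.1961, 0.2169]
orientation: [176.2, -16.5, -19.0]
wrist_force: [-0.2, -0.6, 0.1]
grip_width: 0.0851
t 3.47 J [-41.8 -21.2 -40.4  54.2   2.7  68.2] grip 0.0851
tcp [ 0.3375 -0.1961  0.2169] rpy [176.18 -16.45 -19.  ] F [-0.2 -0.6  0.1] T [ 0.17  0.3  -0.01]
in arm frame mm [-110.9 -398.7  169.9] xang -14.35 ztilt [-0.256 -0.136 -0.957] Farm [-0.1 -0.6  0.1] Ftool [ 0.   0.6 -0. ] Ttool [ 0.06 -0.34  0.  ]
(array([  25.9, -420.6,   -6. ]), array([  4.13,  17.01, -54.29]))
```

```bash
python3 -m jog '[[0.085,0.026,-0.421,-0.006,4.1,17,-54.3],[0.085,0.026,-0.421,-0.006,4.1,17,-54.3],[0.085,0.026,-0.421,-0.006,4.1,17,-54.3],[0.085,0.026,-0.421,-0.006,4.1,17,-54.3],[0.085,0.026,-0.421,-0.006,4.1,17,-54.3],[0.085,0.026,-0.421,-0.006,4.1,17,-54.3],[0.085,0.026,-0.421,-0.006,4.1,17,-54.3],[0.085,0.026,-0.421,-0.006,4.1,17,-54.3],[0.085,0.026,-0.421,-0.006,4.1,17,-54.3],[0.085,0.026,-0.421,-0.006,4.1,17,-54.3],[0.085,0.026,-0.421,-0.006,4.1,17,-54.3],[0.085,0.026,-0.421,-0.006,4.1,17,-54.3]]'
python3 - <<'E'
from h import *
st();print(rel(*nutpose(.03,41.6)))
save(r.snapshot('top'),'p1t');save(r.snapshot('side'),'p1s')
E
```

```text
time_s: 4.47
tcp_pos: [0.5049, 0.1942, 0.2035]
orientation: [159.0, -22.0, 41.6]
wrist_force: [-0.7, 0.7, -0.0]
grip_width: 0.085
t 4.47 J [ 20.7  -7.7 -36.9  33.1 -12.1  70.2] grip 0.085
tcp [0.5049 0.1942 0.2035] rpy [159.01 -21.96  41.56] F [-0.7  0.7 -0. ] T [ 0.05  0.49 -0.01]
in arm frame mm [ 1.   3.3 89.8] xang 41.82 ztilt [ 0.     0.002 -1.   ] Farm [-0.6  0.7  0.3] Ftool [-0.  -0.9 -0.3] Ttool [ 0.33 -0.37  0.01]
(array([-3.1,  1.9, 59.8]), array([-0.07, -0.09,  0.22]))
```

View pics/p1s.png

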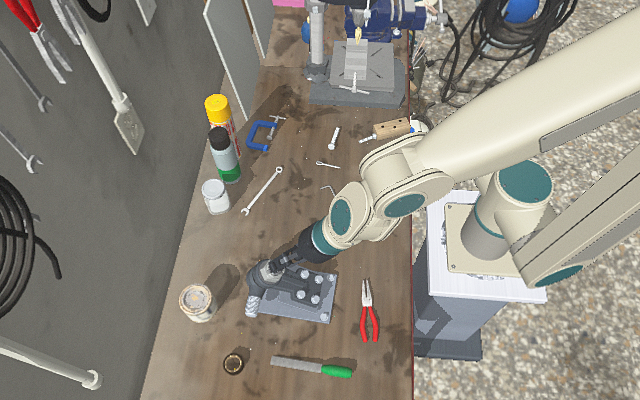

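View pics/p1t.png

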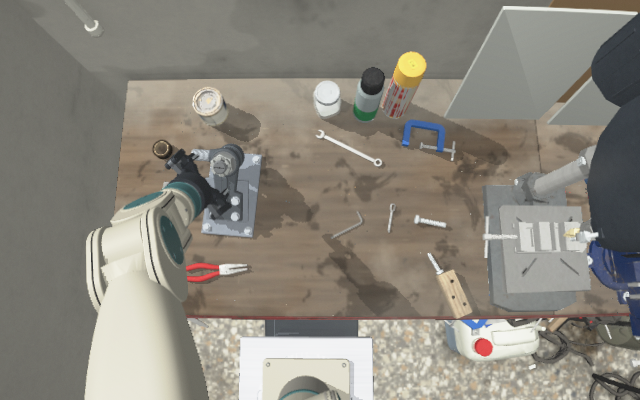

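```bash
python3 -m jog '[[0.085,-0.003,0.002,0.03,0,0,0.2],[0.085,-0.003,0.002,0.05,0,0,0.2],[0.085,-0.003,0.002,0.06,0,0,0.2],[0.085,-0.003,0.002,0.06,0,0,0.2]]'
python3 - <<'E'
from h import *
st();print(rel(*nutpose(.002,41.6)))
ims=[]
for n,(u,v) in(('side',(275,280)),('top',(222,165))):
    s=r.snapshot(n);ims.append(cv2.resize(s['frame'][v-35:v+35,u-35:u+35],(400,400),interpolation=cv2.INTER_CUBIC))
cv2.imwrite('pics/z2.png',np.hstack(ims)[:,:,::-1])
E
```

```text
time_s: 4.9
tcp_pos: [0.5303, 0.1828, 0.1474]
orientation: [159.2, -21.6, 40.9]
wrist_force: [0.2, 0.1, -0.7]
grip_width: 0.0846
t 4.9 J [ 18.2  -1.8 -39.2  24.9 -11.2  68.5] grip 0.0846
tcp [0.5303 0.1828 0.1474] rpy [159.21 -21.63  40.94] F [ 0.2  0.1 -0.7] T [ 0.    0.53 -0.03]
in arm frame mm [-4.3 -6.  28.2] xang 41.39 ztilt [-0.006 -0.004 -1.   ] Farm [-0.2  0.1 -0.6] Ftool [-0.  -0.2  0.6] Ttool [ 0.32 -0.43  0.  ]
(array([ 7.4, -1.7, 26.1]), array([-0.04,  0.43, -0.21]))
```

View pics/z2.png

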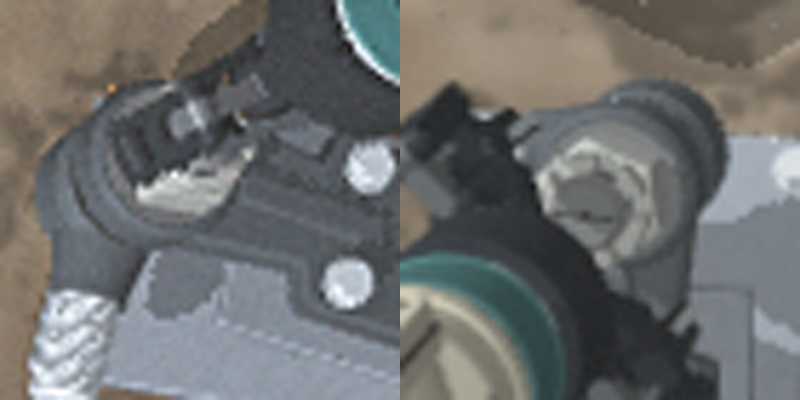

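```bash
python3 -m jog '[[0.085,0.007,-0.002,0,0,0.4,-0.2],[0.085,0.007,-0.002,0.01,0,0.4,-0.2],[0.085,0.007,-0.002,0.02,0,0.4,-0.2],[0.085,0.007,-0.002,0.024,0,0.4,-0.2],[0.085,0.007,-0.002,0.024,0,0.4,-0.2],[0.085,0.007,-0.002,0.024,0,0.4,-0.2]]'
python3 - <<'E'
from h import *
st();print(rel(*nutpose(.002,41.6)))
ims=[]
for n,(u,v) in(('side',(275,280)),('top',(222,165))):
    s=r.snapshot(n);ims.append(cv2.resize(s['frame'][v-35:v+35,u-35:u+35],(400,400),interpolation=cv2.INTER_CUBIC))
cv2.imwrite('pics/z3.png',np.hstack(ims)[:,:,::-1])
E
```

```text
time_s: 5.5
tcp_pos: [0.5468, 0.1888, 0.1303]
orientation: [159.0, -22.1, 41.4]
wrist_force: [-0.3, -0.5, -0.1]
grip_width: 0.0847
t 5.5 J [ 18.2   1.2 -39.   21.6 -11.   68.1] grip 0.0847
tcp [0.5468 0.1888 0.1303] rpy [159.02 -22.07  41.38] F [-0.3 -0.5 -0.1] T [0.06 0.49 0.01]
in arm frame mm [1.1 1.1 5.3] xang 41.62 ztilt [ 0.001  0.002 -1.   ] Farm [-0.3 -0.6  0.1] Ftool [-0.6  0.2 -0.1] Ttool [ 0.34 -0.35 -0.  ]
(array([-1.6,  0.2,  3.3]), array([-0.01, -0.12,  0.02]))
```

View pics/z3.png

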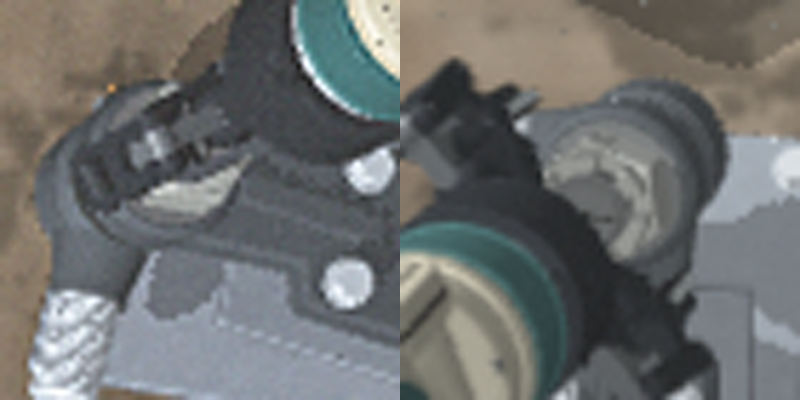

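```bash
python3 -m jog '[[0.06,-0.0015,0,0.003,0,0,0],[0.05,-0.0015,0,0.003,0,0,0],[0.05,-0.0015,0,0.003,0,0,0],[0.05,-0.0015,0,0.003,0,0,0],[0.05,-0.0015,0,0.003,0,0,0]]' 20
python3 - <<'E'
from h import *
st()
E
python3 -m jog '[[0.04,0,0,0,0,0,0],[0.04,0,0,0,0,0,0],[0.04,0,0,0,0,0,0],[0.04,0,0,0,0,0,0]]' 20
python3 - <<'E'
from h import *
st()
E
```

```text
time_s: 6.02
tcp_pos: [0.5477, 0.188, 0.1281]
orientation: [159.0, -22.2, 41.4]
wrist_force: [-0.2, 0.1, 0.2]
grip_width: 0.0494
t 6.02 J [ 18.    1.4 -39.2  21.1 -10.9  68. ] grip 0.0494
tcp [0.5477 0.188  0.1281] rpy [158.98 -22.15  41.4 ] F [-0.2  0.1  0.2] T [0.06 0.48 0.02]
in arm frame mm [0.8 0.4 2.9] xang 41.61 ztilt [ 0.003  0.002 -1.   ] Farm [-0.1  0.1  0.2] Ftool [ 0.  -0.1 -0.2] Ttool [ 0.35 -0.34  0.  ]
time_s: 6.35
tcp_pos: [0.5471, 0.1875, 0.1281]
orientation: [159.0, -22.1, 41.4]
wrist_force: [-4.5, -0.8, 3.7]
grip_width: 0.0461
t 6.35 J [ 18.    1.4 -39.2  21.2 -11.   68. ] grip 0.0461
tcp [0.5471 0.1875 0.1281] rpy [158.96 -22.08  41.37] F [-4.5 -0.8  3.7] T [-0.32  0.92 -0.39]
in arm frame mm [ 0.3 -0.1  3.2] xang 41.6 ztilt [ 0.002  0.001 -1.   ] Farm [-1.9 -1.2  5.4] Ftool [-2.2 -0.4 -5.4] Ttool [ 0.19 -1.02  0.14]
```

```bash
python3 -m jog '[[0.03,0,0,0,0,0,0],[0.03,0,0,0,0,0,0],[0.03,0,0,0,0,0,3],[0.03,0,0,0,0,0,6],[0.03,0,0,0,0,0,9],[0.03,0,0,0,0,0,12],[0.03,0,0,0.0001,0,0,15],[0.03,0,0,0.0001,0,0,18],[0.03,0,0,0.0001,0,0,21],[0.03,0,0,0.0001,0,0,24],[0.03,0,0,0.0001,0,0,24],[0.03,0,0,0.0001,0,0,24]]' 110
python3 - <<'E'
from h import *
st()
E
```

```text
time_s: 7.35
tcp_pos: [0.5468, 0.1874, 0.1283]
orientation: [170.1, -28.6, 15.7]
wrist_force: [-6.3, -1.9, 6.2]
grip_width: 0.044
t 7.35 J [ 18.    1.3 -39.2  21.2 -11.   92.1] grip 0.044
tcp [0.5468 0.1874 0.1283] rpy [170.09 -28.59  15.73] F [-6.3 -1.9  6.2] T [-0.15  0.93 -0.27]
in arm frame mm [ 0.1 -0.2  3.5] xang 17.59 ztilt [ 0.002  0.001 -1.   ] Farm [-2.2 -2.3  8.4] Ftool [-2.8  1.6 -8.4] Ttool [-0.03 -0.97  0.12]
```

```bash
cat > zoom.py <<'E'
from h import *
import sys
ims=[]
for n,(u,v) in(('side',(275,275)),('top',(222,165))):
    s=r.snapshot(n);ims.append(cv2.resize(s['frame'][v-30:v+30,u-30:u+30],(400,400),interpolation=cv2.INTER_CUBIC))
cv2.imwrite('pics/%s.png'%sys.argv[1],np.hstack(ims)[:,:,::-1])
E
python3 zoom.py z4
```

```text
(no output)
```

View pics/z4.png

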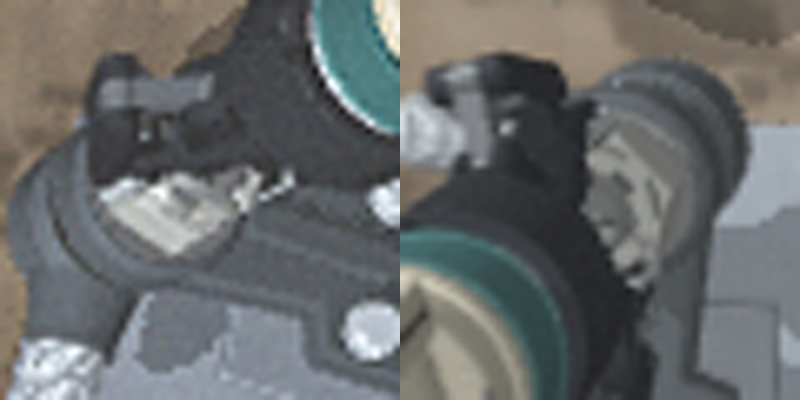

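```bash
python3 -m jog '[[0.03,0,0,0,0,0,3],[0.03,0,0,0,0,0,6],[0.03,0,0,0,0,0,9],[0.03,0,0,0.0001,0,0,12],[0.03,0,0,0.0001,0,0,15],[0.03,0,0,0.0002,0,0,18],[0.03,0,0,0.0002,0,0,18],[0.03,0,0,0.0002,0,0,18]]' 110
python3 - <<'E'
from h import *
st()
E
python3 -m jog '[[0.03,0,0,0,0,0,2],[0.03,0,0,0,0,0,4],[0.03,0,0,0,0,0,6],[0.03,0,0,0.0001,0,0,8],[0.03,0,0,0.0001,0,0,10],[0.03,0,0,0.0001,0,0,12],[0.03,0,0,0.0001,0,0,12],[0.03,0,0,0.0001,0,0,12]]' 110
python3 - <<'E'
from h import *
st()
E
```

```text
time_s: 8.12
tcp_pos: [0.5467, 0.1874, 0.1281]
orientation: [-179.8, -30.1, -4.8]
wrist_force: [-4.0, -1.3, 4.0]
grip_width: 0.0438
t 8.12 J [ 18.    1.3 -39.2  21.2 -11.  110. ] grip 0.0438
tcp [0.5467 0.1874 0.1281] rpy [-179.76  -30.11   -4.79] F [-4.  -1.3  4. ] T [-0.07  0.81 -0.19]
in arm frame mm [-0.  -0.3  3.4] xang -0.34 ztilt [ 0.002  0.001 -1.   ] Farm [-1.3 -1.6  5.4] Ftool [-1.3  1.6 -5.4] Ttool [-0.22 -0.8   0.1 ]
time_s: 8.78
tcp_pos: [0.5467, 0.1874, 0.1281]
orientation: [-173.0, -29.3, -18.5]
wrist_force: [-4.5, -0.4, 3.2]
grip_width: 0.0439
t 8.78 J [ 18.    1.3 -39.2  21.2 -11.  121.9] grip 0.0439
tcp [0.5467 0.1874 0.1281] rpy [-172.96  -29.35  -18.46] F [-4.5 -0.4  3.2] T [-0.28  0.78  0.06]
in arm frame mm [-0.1 -0.2  3.4] xang -12.22 ztilt [ 0.002  0.001 -1.   ] Farm [-2.3 -0.7  5. ] Ftool [-2.1  1.2 -5. ] Ttool [-0.42 -0.68 -0.23]
```

```bash
python3 -m jog '[[0.03,0,0,0,0,0,2],[0.03,0,0,0,0,0,4],[0.03,0,0,0,0,0,6],[0.03,0,0,0,0,0,8],[0.03,0,0,0,0,0,10],[0.03,0,0,0,0,0,12],[0.03,0,0,0,0,0,12],[0.03,0,0,0,0,0,12]]' 110
python3 - <<'E'
from h import *
st()
E
python3 -m jog '[[0.03,0,0,0,0,0,2],[0.03,0,0,0,0,0,4],[0.03,0,0,0,0,0,6],[0.03,0,0,0,0,0,6],[0.03,0,0,0,0,0,6],[0.03,0,0,0,0,0,6]]' 110
python3 - <<'E'
from h import *
st()
E
python3 zoom.py z5
```

```text
time_s: 9.45
tcp_pos: [0.5466, 0.1874, 0.128]
orientation: [-166.6, -27.2, -31.7]
wrist_force: [-4.2, -1.0, 2.7]
grip_width: 0.0436
t 9.45 J [ 18.    1.3 -39.2  21.2 -11.  133.8] grip 0.0436
tcp [0.5466 0.1874 0.128 ] rpy [-166.64  -27.22  -31.75] F [-4.2 -1.   2.7] T [-0.26  0.85  0.18]
in arm frame mm [-0.2 -0.2  3.4] xang -24.11 ztilt [ 0.002  0.001 -1.   ] Farm [-2.2 -1.3  4.4] Ftool [-1.5  2.1 -4.4] Ttool [-0.51 -0.68 -0.32]
time_s: 9.95
tcp_pos: [0.5465, 0.1874, 0.128]
orientation: [-163.8, -25.7, -38.1]
wrist_force: [-2.8, 0.0, 3.1]
grip_width: 0.0438
t 9.95 J [ 18.    1.3 -39.2  21.3 -11.  139.7] grip 0.0438
tcp [0.5465 0.1874 0.128 ] rpy [-163.79  -25.7   -38.15] F [-2.8  0.   3.1] T [-0.29  0.76  0.18]
in arm frame mm [-0.3 -0.2  3.4] xang -30.04 ztilt [ 0.002  0.001 -1.   ] Farm [-0.9 -0.2  4.1] Ftool [-0.7  0.6 -4.1] Ttool [-0.55 -0.54 -0.33]
```

View pics/z5.png

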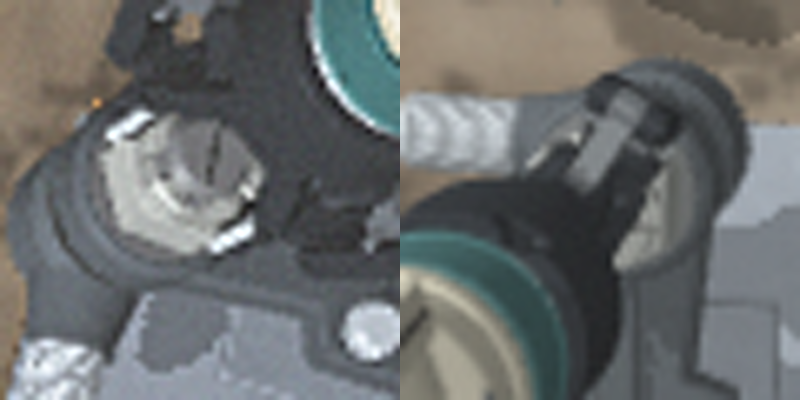

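```bash
python3 -m jog '[[0.05,0,0,0,0,0,0],[0.065,0,0,0,0,0,0],[0.075,0,0,0,0,0,0],[0.075,0,0,0,0,0,0]]' 110
python3 - <<'E'
from ov import *
from h import O
st()
s=r.snapshot('side')
O2=O+M@[-.0003,-.0002,0]
i=[]
for d in((0,0),):
  a=overlay(s,O2,PSI,np.radians(-30),0,(250,250,300,300),8)
  b=cv2.resize(s['frame'][250:300,250:300],None,fx=8,fy=8,interpolation=cv2.INTER_CUBIC)
cv2.imwrite('pics/z6.png',np.hstack([a,b])[:,:,::-1])
E
```

```text
time_s: 10.38
tcp_pos: [0.5469, 0.1876, 0.1282]
orientation: [-163.7, -25.7, -38.2]
wrist_force: [-0.4, -0.0, -1.0]
grip_width: 0.075
t 10.38 J [ 18.    1.3 -39.2  21.2 -11.  139.7] grip 0.075
tcp [0.5469 0.1876 0.1282] rpy [-163.73  -25.71  -38.21] F [-0.4 -0.  -1. ] T [ 0.03  0.55 -0.09]
in arm frame mm [ 0.1 -0.1  3.4] xang -30.09 ztilt [ 0.002  0.001 -1.   ] Farm [-0.8 -0.  -0.7] Ftool [-0.7  0.4  0.7] Ttool [-0.32 -0.45  0.07]
```

View pics/z6.png

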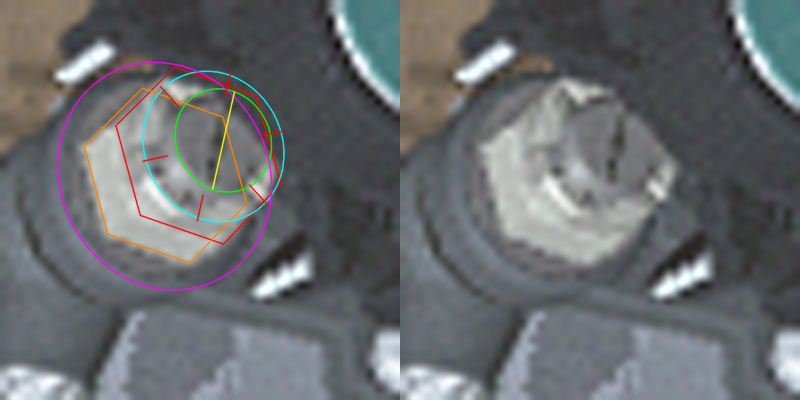

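```bash
python3 -m jog '[[0.05,0,0,0,0,0,0],[0.048,0,0,0,0,0,0],[0.04,0,0,0,0,0,0],[0.04,0,0,0,0,0,0],[0.04,0,0,0,0,0,0],[0.04,0,0,0,0,0,0],[0.04,0,0,0,0,0,0],[0.04,0,0,0,0,0,0]]' 20
python3 - <<'E'
from h import *
st()
E
```

```text
time_s: 11.1
tcp_pos: [0.5467, 0.1877, 0.1282]
orientation: [-163.7, -25.7, -38.2]
wrist_force: [-4.4, 1.2, 4.6]
grip_width: 0.0455
t 11.1 J [ 18.    1.3 -39.2  21.2 -11.  139.7] grip 0.0455
tcp [0.5467 0.1877 0.1282] rpy [-163.73  -25.68  -38.18] F [-4.4  1.2  4.6] T [0.25 0.9  0.01]
in arm frame mm [-0.1  0.1  3.5] xang -30.07 ztilt [ 0.002  0.002 -1.   ] Farm [-1.6  0.8  6.2] Ftool [-1.8  0.  -6.2] Ttool [-0.32 -0.88  0.08]
```

```bash
python3 -m jog '[[0.06,0,0,0,0,0,0],[0.07,0,0,0,0,0,0],[0.08,0,0,-0.01,0,0,0],[0.08,0,0,-0.035,0,0,0],[0.08,0,0,-0.055,0,0,0],[0.05,0,0,-0.06,0,0,0],[0.0,0,0,-0.06,0,0,0],[0.0,0,0,-0.06,0,0,0],[0.0,0,0,-0.055,0,0,0],[0.0,0,0,-0.052,0,0,0],[0.0,0,0,-0.05,0,0,0],[0.0,0,0,-0.05,0,0,0]]' 60
python3 - <<'E'
from h import *
st()
E
```

```text
time_s: 12.1
tcp_pos: [0.5211, 0.1891, 0.1695]
orientation: [-163.9, -25.6, -38.1]
wrist_force: [-0.3, 0.0, 0.4]
grip_width: -0.0004
t 12.1 J [ 19.3  -4.1 -38.4  27.9 -11.6 140.9] grip -0.0004
tcp [0.5211 0.1891 0.1695] rpy [-163.89  -25.59  -38.14] F [-0.3  0.   0.4] T [ 0.05  0.48 -0.06]
in arm frame mm [-1.6 -0.6 52.1] xang -30.06 ztilt [-0.001  0.    -1.   ] Farm [-0.1  0.   0.5] Ftool [-0.1  0.1 -0.5] Ttool [-0.26 -0.4   0.06]
```

```bash
python3 -m jog '[[0,0,0,0.004,0,0,0],[0,0,0,0.008,0,0,0],[0,0,0,0.009,0,0,0]]'
python3 - <<'E'
from h import *
st()
E
python3 -m jog '[[0,0,0,0.001,0,0,0],[0,0,0,0.0015,0,0,0],[0,0,0,0.0015,0,0,0]]'
python3 - <<'E'
from h import *
st()
E
```

```text
time_s: 12.35
tcp_pos: [0.5254, 0.1885, 0.1605]
orientation: [-164.0, -25.5, -38.1]
wrist_force: [-0.6, 0.4, -0.9]
grip_width: -0.0
t 12.35 J [ 19.   -3.1 -38.7  26.6 -11.4 140.7] grip -0.0
tcp [0.5254 0.1885 0.1605] rpy [-163.98  -25.54  -38.12] F [-0.6  0.4 -0.9] T [ 0.09  0.5  -0.04]
in arm frame mm [-2.4 -0.8 42.1] xang -30.06 ztilt [-0.003 -0.    -1.   ] Farm [-1.   0.4 -0.5] Ftool [-1.   0.2  0.5] Ttool [-0.23 -0.45  0.06]
time_s: 12.6
tcp_pos: [0.5261, 0.1884, 0.1591]
orientation: [-164.0, -25.5, -38.1]
wrist_force: [0.5, 0.4, 0.0]
grip_width: 0.0
t 12.6 J [ 19.   -2.9 -38.7  26.4 -11.4 140.6] grip 0.0
tcp [0.5261 0.1884 0.1591] rpy [-163.99  -25.53  -38.11] F [0.5 0.4 0. ] T [ 0.1   0.49 -0.03]
in arm frame mm [-2.5 -0.8 40.6] xang -30.05 ztilt [-0.003 -0.001 -1.   ] Farm [ 0.4  0.5 -0.2] Ftool [ 0.1 -0.6  0.2] Ttool [-0.21 -0.45  0.05]
```

```bash
python3 -m jog '[[0,0,0,0.0007,0,0,0],[0,0,0,0.001,0,0,0],[0,0,0,0.001,0,0,0]]'
python3 - <<'E'
from h import *
st()
E
python3 -m jog '[[0,0,0,0.0007,0,0,0],[0,0,0,0.001,0,0,0],[0,0,0,0.001,0,0,0]]'
python3 - <<'E'
from h import *
st()
E
```

```text
time_s: 12.85
tcp_pos: [0.5264, 0.1884, 0.159]
orientation: [-164.0, -25.5, -38.1]
wrist_force: [-5.6, -0.5, 5.8]
grip_width: 0.0001
t 12.85 J [ 19.   -2.9 -38.7  26.4 -11.4 140.6] grip 0.0001
tcp [0.5264 0.1884 0.159 ] rpy [-163.98  -25.55  -38.1 ] F [-5.6 -0.5  5.8] T [-0.09  0.88 -0.09]
in arm frame mm [-2.2 -0.8 40.3] xang -30.04 ztilt [-0.002 -0.    -1.   ] Farm [-1.9 -0.9  7.8] Ftool [-1.2  1.8 -7.8] Ttool [-0.59 -0.66  0.  ]
time_s: 13.1
tcp_pos: [0.5264, 0.1884, 0.159]
orientation: [-164.0, -25.6, -38.1]
wrist_force: [-6.9, -1.7, 8.2]
grip_width: -0.0001
t 13.1 J [ 19.   -2.9 -38.7  26.4 -11.4 140.6] grip -0.0001
tcp [0.5264 0.1884 0.159 ] rpy [-163.99  -25.56  -38.07] F [-6.9 -1.7  8.2] T [-0.22  1.04 -0.14]
in arm frame mm [-2.2 -0.8 40.3] xang -30.01 ztilt [-0.002 -0.    -1.   ] Farm [-1.7 -2.2 10.4] Ftool [ -0.4   2.8 -10.4] Ttool [-0.8  -0.72 -0.03]
```

```bash
python3 -m jog '[[0.0,0,0,-0.02,0,0,0],[0.01,0,0,-0.05,0,0,0],[0.02,0,0,-0.08,0,0,0],[0.03,0,0,-0.1,0,0,0]]'
python3 - <<'E'
from h import *
rows=[]
for n in('side','top'):
    s=r.snapshot(n)
    a=rect(s,np.array([.436,-.212,.00275]),np.eye(3),0,.05,400)
    g=cv2.GaussianBlur(a,(0,0),2).min(2).astype(float)
    m=(g>145).astype(np.uint8)
    k,l,stt,c=cv2.connectedComponentsWithStats(m)
    b=a.copy()
    for i in range(1,k):
        if stt[i,4]>300:
            v,u=np.nonzero(l==i);X=(u-199.5)*.25+436;Y=-(v-199.5)*.25-212
            d=np.c_[X,Y]-[X.mean(),Y.mean()];w,V=np.linalg.eigh(d.T@d);e=V[:,1]*np.sign(-V[0,1]);t=d@e
            print(n,stt[i],'c',X.mean(),Y.mean(),'ang',np.degrees(np.arctan2(e[1],e[0])),'t',t.min(),t.max())
            tip=np.array([X.mean(),Y.mean()])+e*t.max();eye=np.array([X.mean(),Y.mean()])+e*t.min();print('tip',tip,'eye',eye)
    b[m>0]=b[m>0]//2+[60,0,0]
    cv2.imwrite('pics/pin_%s.png'%n,np.hstack([a,b.astype(np.uint8)])[:,:,::-1])
    print([(np.round(o['at'],4),round(o['p'],2)) for o in r.spot_point('cotter_pin',s)[:2]])
st()
E
```

```text
time_s: 13.43
tcp_pos: [0.4766, 0.1927, 0.2485]
orientation: [-163.8, -25.6, -38.1]
wrist_force: [0.0, 0.1, 0.3]
grip_width: 0.0295
side [  80  155  297   87 8549] c 446.8849426833548 -209.99097847701486 ang 169.69865525306818 t -33.68932260452926 41.375443728133824
tip [ 406.17643631 -202.59200205] eye [ 480.03122174 -216.01548194]
[(array([ 0.4343, -0.2059,  0.0016]), 0.49)]
top [  82  161  288   67 6327] c 442.4944483957642 -209.8830211790738 ang 172.11976402684428 t -36.43179382433401 36.251616338435404
tip [ 406.58516276 -204.91282075] eye [ 478.58221007 -214.87792446]
[(array([ 0.4234, -0.0963, -0.    ]), 0.74), (array([ 0.4389, -0.2097,  0.0035]), 0.48)]
t 13.63 J [ 22.  -12.7 -35.3  40.1 -12.8 143.3] grip 0.0299
tcp [0.477  0.1926 0.2464] rpy [-163.89  -25.61  -38.09] F [-0.2 -0.4  0.1] T [-0.    0.53 -0.06]
in arm frame mm [ -1.5  -0.4 140.8] xang -30.02 ztilt [-0.001  0.001 -1.   ] Farm [-0.1 -0.5  0.2] Ftool [ 0.2  0.4 -0.2] Ttool [-0.32 -0.42  0.03]
```

View pics/pin_side.png

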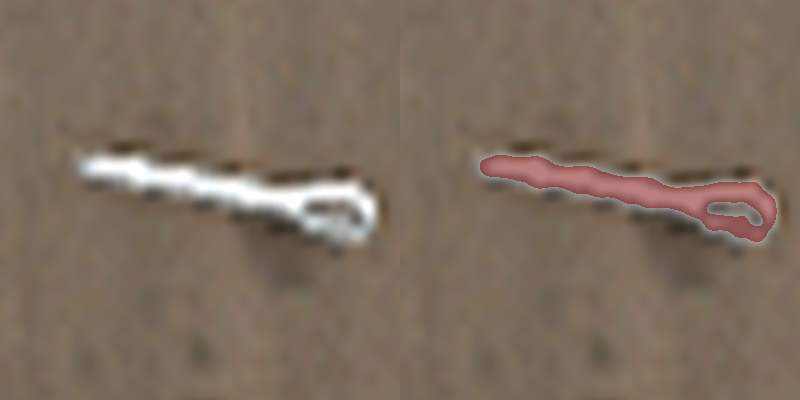

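View pics/pin_top.png

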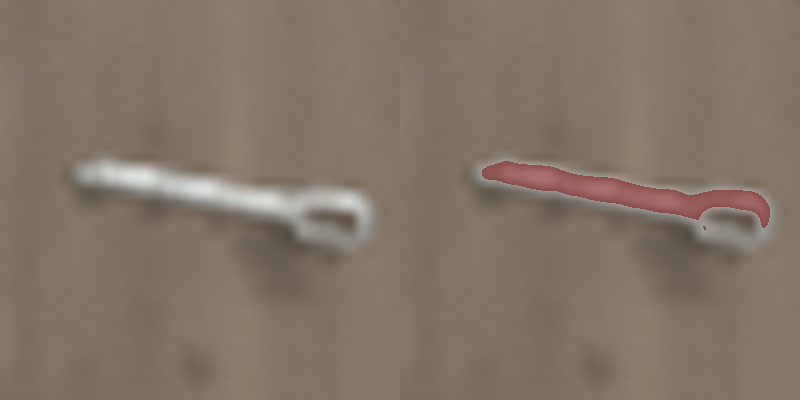

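```bash
cat >> h.py <<'E'
def downpose(p,yaw): return np.array(p),R.from_euler('xyz',[180,0,yaw],degrees=True)
E
python3 - <<'E'
from h import *
a=rel(*downpose([.4722,-.2161,.12],80.8));print(a, a[1]/2)
print(rel([.4745,0,.2],R.identity())[0])
E
```

```text
(array([169.3, 373.3, 122.5]), array([  16.43,  -31.52, -112.16])) [  8.215 -15.76  -56.08 ]
[ 85.3 172.7  46.2]
```

```bash
python3 -m jog '[[0.03,0.085,0.173,0.046,8.2,-15.8,-56],[0.03,0.085,0.173,0.046,8.2,-15.8,-56],[0.03,0.085,0.173,0.046,8.2,-15.8,-56],[0.03,0.085,0.173,0.046,8.2,-15.8,-56],[0.03,0.085,0.173,0.046,8.2,-15.8,-56],[0.03,0.085,0.173,0.046,8.2,-15.8,-56],[0.03,0.085,0.173,0.046,8.2,-15.8,-56],[0.03,0.085,0.173,0.046,8.2,-15.8,-56],[0.03,0.085,0.173,0.046,8.2,-15.8,-56],[0.03,0.085,0.173,0.046,8.2,-15.8,-56]]' 60
python3 - <<'E'
from h import *
print(rel(*downpose([.4722,-.2161,.12],80.8)));st()
E
```

```text
time_s: 14.47
tcp_pos: [0.4738, -0.0012, 0.1979]
orientation: [-179.7, -16.8, 24.3]
wrist_force: [0.5, 0.3, -0.3]
grip_width: 0.0297
(array([-108.6,  195.5,   47.4]), array([  7.99, -15.6 , -56.02]))
t 14.47 J [-14.7  -8.2 -33.5  51.7  10.8  52.2] grip 0.0297
tcp [ 0.4738 -0.0012  0.1979] rpy [-179.66  -16.83   24.31] F [ 0.5  0.3 -0.3] T [-0.13  0.28 -0.03]
in arm frame mm [ -15.6 -193.9   93. ] xang 27.81 ztilt [-0.261  0.144 -0.954] Farm [ 0.3  0.3 -0.5] Ftool [ 0.5 -0.   0.4] Ttool [-0.01 -0.31  0.03]
```

```bash
python3 -m jog '[[0.03,-0.109,0.1955,0.047,8,-15.6,-56],[0.03,-0.109,0.1955,0.047,8,-15.6,-56],[0.03,-0.109,0.1955,0.047,8,-15.6,-56],[0.03,-0.109,0.1955,0.047,8,-15.6,-56],[0.03,-0.109,0.1955,0.047,8,-15.6,-56],[0.03,-0.109,0.1955,0.047,8,-15.6,-56],[0.03,-0.109,0.1955,0.047,8,-15.6,-56],[0.03,-0.109,0.1955,0.047,8,-15.6,-56],[0.03,-0.109,0.1955,0.047,8,-15.6,-56],[0.03,-0.109,0.1955,0.047,8,-15.6,-56],[0.03,-0.109,0.1955,0.047,8,-15.6,-56]]' 60
python3 - <<'E'
from h import *
print(rel(*downpose([.4722,-.2161,.02],80.8)));st()
E
```

```text
time_s: 15.38
tcp_pos: [0.4711, -0.216, 0.1185]
orientation: [-179.8, -0.1, 80.7]
wrist_force: [0.1, -0.8, 0.3]
grip_width: 0.03
(array([-0.1,  1.4, 98.5]), array([-0.16, -0.09, -0.12]))
t 15.38 J [-31.8  10.3 -23.   56.9   0.  -22.5] grip 0.03
tcp [ 0.4711 -0.216   0.1185] rpy [-1.7984e+02 -9.0000e-02  8.0680e+01] F [ 0.1 -0.8  0.3] T [ 0.   -0.   -0.04]
in arm frame mm [ -43.4 -408.2   17.4] xang 85.69 ztilt [-0.502  0.002 -0.865] Farm [ 0.3 -0.8  0.2] Ftool [-0.8  0.2 -0.3] Ttool [-0.    0.    0.04]
```

```bash
python3 -m jog '[[0.03,0,0.001,0.03,0,0,0],[0.03,0,0.001,0.06,0,0,0],[0.03,0,0.001,0.09,0,0,0],[0.03,0,0.001,0.098,0,0,0],[0.03,0,0.001,0.098,0,0,0],[0.03,0,0.001,0.098,0,0,0]]' 60
python3 - <<'E'
from h import *
print(rel(*downpose([.4722,-.2161,.001],80.8)));st()
rows=[]
for n in('side','top'):
    s=r.snapshot(n)
    u,v=np.round(proj(s,[.455,-.212,.01])[0]).astype(int)
    rows.append(cv2.resize(s['frame'][v-25:v+25,u-25:u+25],(400,400),interpolation=cv2.INTER_CUBIC))
cv2.imwrite('pics/g1.png',np.hstack(rows)[:,:,::-1])
E
```

```text
time_s: 15.88
tcp_pos: [0.4715, -0.2159, 0.0205]
orientation: [-179.8, -0.1, 80.6]
wrist_force: [-0.5, -1.1, -0.2]
grip_width: 0.03
(array([-0.1,  0.8, 19.5]), array([-0.2 , -0.12, -0.17]))
t 15.88 J [-31.8  17.2 -28.3  44.7   0.  -22.4] grip 0.03
tcp [ 0.4715 -0.2159  0.0205] rpy [-1.798e+02 -1.200e-01  8.063e+01] F [-0.5 -1.1 -0.2] T [-0.01 -0.03 -0.02]
in arm frame mm [ -92.  -408.1  -67.7] xang 85.63 ztilt [-0.503  0.002 -0.864] Farm [-0.4 -1.1 -0. ] Ftool [-1.2 -0.3  0.2] Ttool [-0.03 -0.    0.02]
```

View pics/g1.png

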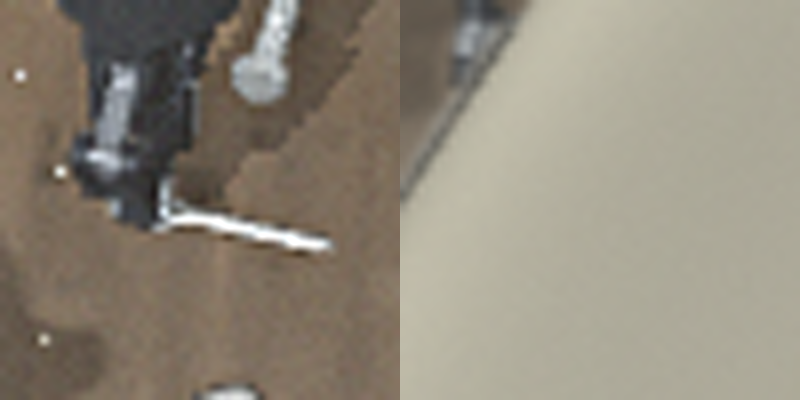

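```bash
python3 -m jog '[[0.03,0,0.001,0.01,0,0,0],[0.03,0,0.001,0.017,0,0,0],[0.03,0,0.001,0.019,0,0,0],[0.03,0,0.001,0.019,0,0,0],[0.02,0,0.001,0.019,0,0,0],[0.005,0,0.001,0.019,0,0,0],[0.005,0,0.001,0.019,0,0,0],[0.005,0,0.001,0.019,0,0,0],[0.005,0,0.001,0.019,0,0,0],[0.005,0,0.001,0.019,0,0,0]]' 60
python3 - <<'E'
from h import *
st()
E
```

```text
time_s: 16.82
tcp_pos: [0.4745, -0.2171, 0.0035]
orientation: [180.0, -0.0, 80.7]
wrist_force: [-0.2, 0.6, 1.7]
grip_width: 0.0078
t 16.82 J [-31.7  18.7 -28.8  42.4   0.  -22.4] grip 0.0078
tcp [ 0.4745 -0.2171  0.0035] rpy [ 1.7996e+02 -2.0000e-02  8.0660e+01] F [-0.2  0.6  1.7] T [0.1  0.1  0.02]
in arm frame mm [ -97.9 -409.1  -84. ] xang 85.71 ztilt [-0.499  0.    -0.866] Farm [0.7 0.6 1.6] Ftool [ 0.5 -0.3 -1.7] Ttool [ 0.11  0.08 -0.02]
```

Run:
```python
from h import *
rows=[]
for n in('side',):
    s=r.snapshot(n)
    u,v=np.round(proj(s,[.455,-.212,.01])[0]).astype(int)
    rows.append(cv2.resize(s['frame'][v-25:v+25,u-25:u+25],(500,500),interpolation=cv2.INTER_CUBIC))
cv2.imwrite('pics/g2.png',np.hstack(rows)[:,:,::-1])
```

```text
(no output)
```

View pics/g2.png

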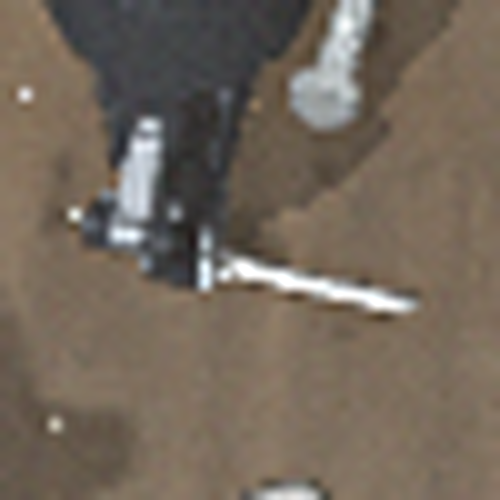

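```bash
python3 -m jog '[[0.005,0,0,0,0,0,0],[0.005,0,0,0,0,0,0],[0.005,0,0,0,0,0,0],[0.005,0,0,0,0,0,0]]' 20; python3 -m jog '[[0.005,0,0,-0.02,0,0,0],[0.005,0,0,-0.05,0,0,0],[0.005,0,0,-0.08,0,0,0],[0.005,0,0,-0.1,0,0,0],[0.005,0,0,-0.1,0,0,0],[0.005,0,0,-0.1,0,0,0]]' 40;  python3 - <<'E'
from h import *
st()
rows=[]
for n in('side','top'):
    s=r.snapshot(n)
    u,v=np.round(proj(s,[.455,-.212,.1])[0]).astype(int);print(u,v)
    rows.append(cv2.resize(s['frame'][v-25:v+25,u-25:u+25],(400,400),interpolation=cv2.INTER_CUBIC))
    if n=='side':save(s,'g3s')
cv2.imwrite('pics/g3.png',np.hstack(rows)[:,:,::-1])
E
```

```text
time_s: 17.2
tcp_pos: [0.4745, -0.2171, 0.0034]
orientation: [180.0, -0.0, 80.7]
wrist_force: [-0.8, -0.1, 0.9]
grip_width: 0.0082
time_s: 17.7
tcp_pos: [0.4755, -0.2179, 0.1047]
orientation: [179.8, 0.1, 80.7]
wrist_force: [-0.2, 0.4, -0.4]
grip_width: 0.0081
t 17.7 J [-31.7  11.3 -23.7  54.8   0.  -22.4] grip 0.0081
tcp [ 0.4755 -0.2179  0.1047] rpy [1.7978e+02 6.0000e-02 8.0650e+01] F [-0.2  0.4 -0.4] T [ 0.02 -0.03 -0.01]
in arm frame mm [ -46.3 -409.8    3.1] xang 85.74 ztilt [-0.497 -0.001 -0.868] Farm [-0.4  0.3 -0.2] Ftool [ 0.3 -0.3  0.4] Ttool [-0.03  0.02  0.01]
324 144
398 206
```

View pics/g3.png

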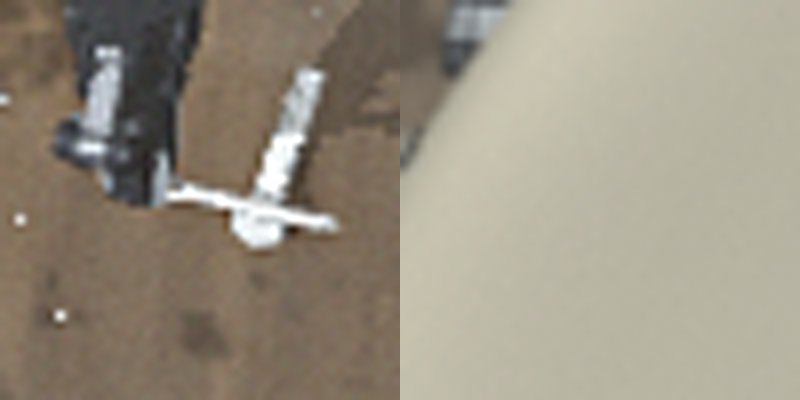

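Run:
```python
from h import *
s=r.snapshot('side')
p,Rt=tcp()
e=np.array([np.cos(np.radians(170.65)),np.sin(np.radians(170.65)),0])
for z in(.0,.005,.010,.02):
  for g in (35,38,41): print(z,g,'tip',np.round(proj(s,p+e*(.032+g/1000)+[0,0,z])[0],1),'padedge',np.round(proj(s,p+e*.011+[0,0,z])[0],1))
v,u=118,299
im=s['frame'][120:170,290:350]
cv2.imwrite('pics/g4.png',cv2.resize(im,(780,650),interpolation=cv2.INTER_LANCZOS4)[:600,:,::-1])
d=s['depth'][138:152,312:345];np.set_printoptions(linewidth=220,precision=3);print(d[:, ::2])
```

```text
0.0 35 tip [340.6 146.6] padedge [321.2 142.7]
0.0 38 tip [341.7 146.8] padedge [321.2 142.7]
0.0 41 tip [342.7 147. ] padedge [321.2 142.7]
0.005 35 tip [340.7 145.5] padedge [321.2 141.6]
0.005 38 tip [341.7 145.7] padedge [321.2 141.6]
0.005 41 tip [342.8 145.9] padedge [321.2 141.6]
0.01 35 tip [340.7 144.4] padedge [321.2 140.5]
0.01 38 tip [341.8 144.6] padedge [321.2 140.5]
0.01 41 tip [342.9 144.8] padedge [321.2 140.5]
0.02 35 tip [340.9 142.2] padedge [321.2 138.3]
0.02 38 tip [341.9 142.4] padedge [321.2 138.3]
0.02 41 tip [343.  142.6] padedge [321.2 138.3]
[[1.183 1.184 1.188 1.225 1.268 1.434 1.434 1.428 1.433 1.434 1.416 1.405 1.429 1.433 1.432 1.428 1.437]
 [1.186 1.185 1.191 1.231 1.27  1.428 1.428 1.435 1.431 1.433 1.409 1.414 1.431 1.427 1.432 1.431 1.431]
 [1.186 1.188 1.201 1.233 1.275 1.424 1.429 1.424 1.427 1.427 1.407 1.411 1.425 1.424 1.429 1.431 1.427]
 [1.429 1.212 1.202 1.24  1.277 1.429 1.431 1.431 1.426 1.428 1.405 1.407 1.428 1.429 1.426 1.426 1.422]
 [1.428 1.269 1.264 1.271 1.283 1.297 1.421 1.428 1.42  1.419 1.402 1.406 1.424 1.42  1.426 1.421 1.426]
[... 246 characters left out ...]
17 1.416 1.291 1.291 1.285 1.292 1.4   1.418 1.419 1.422 1.414 1.418]
 [1.411 1.412 1.422 1.414 1.421 1.418 1.419 1.412 1.401 1.292 1.291 1.286 1.293 1.419 1.414 1.415 1.416]
 [1.416 1.415 1.417 1.416 1.412 1.419 1.412 1.416 1.401 1.403 1.395 1.29  1.286 1.284 1.283 1.417 1.413]
 [1.408 1.414 1.412 1.413 1.414 1.414 1.413 1.412 1.415 1.408 1.395 1.4   1.415 1.289 1.291 1.411 1.411]
 [1.406 1.413 1.413 1.41  1.41  1.418 1.412 1.409 1.409 1.411 1.403 1.411 1.409 1.413 1.408 1.41  1.411]
 [1.408 1.403 1.407 1.409 1.409 1.411 1.414 1.406 1.408 1.408 1.408 1.411 1.404 1.414 1.413 1.409 1.403]
 [1.404 1.403 1.404 1.41  1.4   1.405 1.406 1.409 1.409 1.41  1.409 1.409 1.41  1.411 1.408 1.412 1.405]]
```

View pics/g4.png

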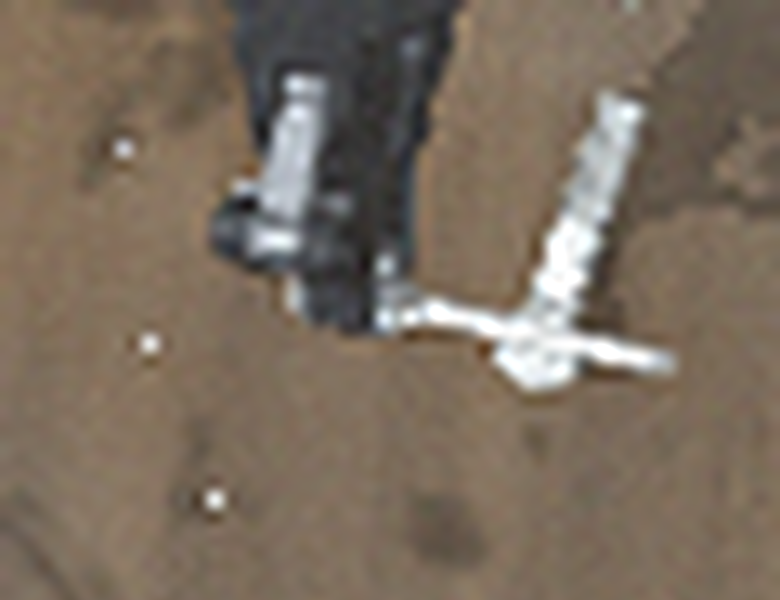

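```bash
python3 -m jog '[[0.005,0,0,0.03,0,0,0],[0.005,0,0,0.06,0,0,0],[0.005,0,0,0.09,0,0,0],[0.005,0,0,0.098,0,0,0],[0.005,0,0,0.1005,0,0,0],[0.005,0,0,0.1005,0,0,0],[0.015,0,0,0.1005,0,0,0],[0.025,0,0,0.1005,0,0,0],[0.03,0,0,0.1005,0,0,0]]' 40;  python3 - <<'E'
from h import *
st()
print(rel(*downpose([.4735,-.2165,.0015],80.65)))
E
```

```text
time_s: 18.6
tcp_pos: [0.4721, -0.2157, 0.0006]
orientation: [-179.8, -0.1, 80.7]
wrist_force: [-0.1, -0.4, 0.0]
grip_width: 0.0301
t 18.6 J [-31.7  18.9 -29.   42.3   0.  -22.4] grip 0.0301
tcp [ 0.4721 -0.2157  0.0006] rpy [-1.7978e+02 -1.2000e-01  8.0650e+01] F [-0.1 -0.4  0. ] T [ 0.01 -0.01  0.06]
in arm frame mm [-101.5 -407.9  -85.3] xang 85.65 ztilt [-0.503  0.003 -0.864] Farm [-0.  -0.4  0.1] Ftool [-0.4 -0.  -0. ] Ttool [-0.01  0.01 -0.06]
(array([-0.5,  1.5, -1. ]), array([-0.22, -0.12,  0.01]))
```

```bash
python3 -m jog '[[0.02,0,0,0,0,0,0],[0.016,0,0,0,0,0,0],[0.016,0,0,0,0,0,0]]' 40;  python3 - <<'E'
from h import *
st()
E
python3 -m jog '[[0.012,0,0,0,0,0,0],[0.012,0,0,0,0,0,0],[0.01,0,0,0,0,0,0],[0.01,0,0,0,0,0,0]]' 40;  python3 - <<'E'
from h import *
st()
E
```

```text
time_s: 18.85
tcp_pos: [0.4722, -0.2161, 0.0003]
orientation: [-179.8, -0.1, 80.6]
wrist_force: [-0.0, -1.4, 1.9]
grip_width: 0.016
t 18.85 J [-31.7  19.  -29.   42.3   0.  -22.4] grip 0.016
tcp [ 4.722e-01 -2.161e-01  3.000e-04] rpy [-1.7977e+02 -9.0000e-02  8.0640e+01] F [-0.  -1.4  1.9] T [-0.25  0.08 -0.05]
in arm frame mm [-101.5 -408.3  -85.6] xang 85.66 ztilt [-0.503  0.002 -0.864] Farm [ 1.  -1.4  1.6] Ftool [-1.4  0.2 -1.9] Ttool [ 0.04 -0.26  0.05]
time_s: 19.18
tcp_pos: [0.4723, -0.2163, 0.0004]
orientation: [-179.8, -0.1, 80.6]
wrist_force: [-1.0, -0.9, 3.7]
grip_width: 0.0108
t 19.18 J [-31.7  19.  -29.   42.3  -0.  -22.4] grip 0.0108
tcp [ 4.723e-01 -2.163e-01  4.000e-04] rpy [-1.7978e+02 -6.0000e-02  8.0640e+01] F [-1.  -0.9  3.7] T [-0.27  0.2  -0.  ]
in arm frame mm [-101.4 -408.5  -85.5] xang 85.67 ztilt [-0.503  0.001 -0.864] Farm [ 1.1 -0.9  3.7] Ftool [-1.  -0.9 -3.7] Ttool [ 0.15 -0.29  0.01]
```

```bash
python3 -m jog '[[0.003,0,0,0,0,0,0],[0.003,0,0,0,0,0,0],[0.003,0,0,0,0,0,0],[0.003,0,0,0,0,0,0]]' 40;  python3 - <<'E'
from h import *
st()
E
python3 -m jog '[[0.003,0,0,-0.03,0,0,0],[0.003,0,0,-0.06,0,0,0],[0.003,0,0,-0.1,0,0,0],[0.003,0,0,-0.12,0,0,0],[0.003,0,0,-0.12,0,0,0]]' 40;  python3 - <<'E'
from h import *
st()
s=r.snapshot('side')
print(proj(s,[.46,-.216,.12]))
u,v=np.round(proj(s,[.46,-.216,.12])[0]).astype(int)
cv2.imwrite('pics/g5.png',cv2.resize(s['frame'][v-20:v+25,u-25:u+30],None,fx=13,fy=13,interpolation=cv2.INTER_LANCZOS4)[:,:,::-1]);print(u-25,v-20)
E
```

```text
time_s: 19.52
tcp_pos: [0.4723, -0.2163, 0.0005]
orientation: [-179.8, -0.1, 80.6]
wrist_force: [-0.8, -1.3, 3.2]
grip_width: 0.0106
t 19.52 J [-31.7  18.9 -29.   42.3  -0.  -22.4] grip 0.0106
tcp [ 0.4723 -0.2163  0.0005] rpy [-1.7979e+02 -6.0000e-02  8.0640e+01] F [-0.8 -1.3  3.2] T [-0.26  0.15 -0.02]
in arm frame mm [-101.3 -408.5  -85.5] xang 85.67 ztilt [-0.503  0.001 -0.864] Farm [ 1.  -1.3  3.1] Ftool [-1.4 -0.6 -3.2] Ttool [ 0.11 -0.28  0.02]
time_s: 19.93
tcp_pos: [0.4761, -0.2181, 0.1253]
orientation: [179.7, 0.1, 80.7]
wrist_force: [1.3, -0.7, 0.4]
grip_width: 0.0105
t 19.93 J [-31.7  10.1 -22.3  57.3   0.  -22.4] grip 0.0105
tcp [ 0.4761 -0.2181  0.1253] rpy [1.7971e+02 7.0000e-02 8.0660e+01] F [ 1.3 -0.7  0.4] T [-0.06 -0.03  0.01]
in arm frame mm [ -35.5 -409.9   20.6] xang 85.75 ztilt [-0.496 -0.002 -0.868] Farm [ 1.4 -0.6 -0.3] Ftool [-0.5  1.4 -0.4] Ttool [-0.04 -0.05 -0.01]
[[322.06016423 138.36507026]]
297 118
```

View pics/g5.png

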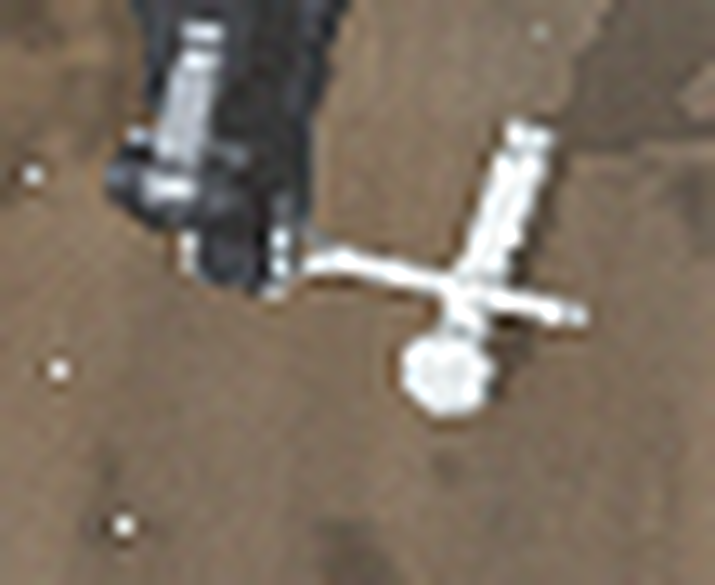

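```bash
cat >> h.py <<'E'
HOLE=O+M@np.array([-.0002,-.0001,.0285]);YA=M[:,1];G=.0398;ZP=.00225
def ins(y,dx=0,dz=0,yaw=-4.4):  # TCP pose for pin origin at y along hole axis; dx uphill (arm x horizontal dir), dz world
    h=np.array([np.cos(PSI),np.sin(PSI),0])
    return downpose(HOLE+YA*(y-G)+h*dx+np.array([0,0,dz-ZP]),yaw)
E
python3 - <<'E'
from h import *
print(HOLE,ins(-.075)[0]);a=rel(*ins(-.075,dz=.02));print(a)
E
```

```text
[0.53411163 0.18850683 0.14978172] [0.52530429 0.07404517 0.14753172]
(array([295.6,   2.8, -44.7]), array([ 7.000e-02, -6.000e-02,  8.505e+01]))
```

```bash
python3 -m jog '[[0.003,0.025,0,-0.045,0,0,7],[0.003,0.05,0,-0.045,0,0,14],[0.003,0.08,0,-0.045,0,0,21],[0.003,0.11,0,-0.045,0,0,28],[0.003,0.14,0,-0.045,0,0,35],[0.003,0.17,0.002,-0.045,0,0,42],[0.003,0.2,0.002,-0.045,0,0,49],[0.003,0.23,0.002,-0.045,0,0,56],[0.003,0.25,0.003,-0.045,0,0,63],[0.003,0.27,0.003,-0.045,0,0,70],[0.003,0.285,0.003,-0.045,0,0,77],[0.003,0.295,0.003,-0.045,0,0,84]]' 40;  python3 - <<'E'
from h import *
a=rel(*ins(-.075));print(a)
st()
E
```

```text
time_s: 20.98
tcp_pos: [0.5236, 0.0753, 0.1651]
orientation: [-180.0, 0.2, -3.6]
wrist_force: [1.0, -0.6, -1.1]
grip_width: 0.0104
(array([ 1.8,  1.2, 17.5]), array([-0.04,  0.2 ,  0.81]))
t 20.98 J [  1.2   8.9 -18.5  62.8   0.1  94.7] grip 0.0104
tcp [0.5236 0.0753 0.1651] rpy [-179.96    0.2    -3.59] F [ 1.  -0.6 -1.1] T [ 0.03  0.02 -0.04]
in arm frame mm [   5.9 -113.8   42.6] xang 0.94 ztilt [-0.503  0.001 -0.864] Farm [ 0.4 -0.5 -1.5] Ftool [1.1 0.5 1.1] Ttool [ 0.03 -0.02  0.04]
```

```bash
python3 -m jog '[[0.003,0.002,0.001,0.01,0,0.2,0.8],[0.003,0.002,0.001,0.0175,0,0.2,0.8],[0.003,0.002,0.001,0.0175,0,0.2,0.8],[0.003,0.002,0.001,0.0175,0,0.2,0.8]]' 40;  python3 - <<'E'
from h import *
a=rel(*ins(-.075));print(a)
st()
rows=[]
p,Rt=tcp();e=-Rt.as_matrix()[:,1]
for n in('side','top'):
    s=r.snapshot(n)
    u,v=np.round(proj(s,HOLE-.04*YA)[0]).astype(int)
    b=28
    im=cv2.resize(s['frame'][v-b:v+b,u-b:u+b],(400,400),interpolation=cv2.INTER_CUBIC)
    q=lambda P:tuple(np.round((proj(s,P)[0]+.5-[u-b,v-b])*400/(2*b)).astype(int))
    org=p+e*G+[0,0,ZP]
    im2=im.copy()
    cv2.line(im2,q(org+.032*e),q(org-.025*e),(255,0,0),1);cv2.circle(im2,q(HOLE),3,(0,255,0),1)
    cv2.line(im2,q(HOLE-.03*YA),q(HOLE),(0,255,0),1)
    rows.append(im);cv2.imwrite('pics/i1_%s.png'%n,np.hstack([im,im2])[:,:,::-1])
E
```

```text
time_s: 21.32
tcp_pos: [0.5236, 0.074, 0.1455]
orientation: [-180.0, 0.3, -4.4]
wrist_force: [0.6, -0.0, -0.5]
grip_width: 0.0104
(array([ 1.7, -0.1, -2.1]), array([-0.02,  0.26,  0.04]))
t 21.32 J [  1.    9.9 -19.9  60.5   0.   95.4] grip 0.0104
tcp [0.5236 0.074  0.1455] rpy [-179.98    0.26   -4.36] F [ 0.6 -0.  -0.5] T [ 0.02 -0.02  0.02]
in arm frame mm [  -3.9 -115.    25.6] xang 0.04 ztilt [-0.504  0.    -0.864] Farm [ 0.2  0.  -0.7] Ftool [ 0.6 -0.   0.5] Ttool [ 0.02  0.02 -0.02]
```

View pics/i1_side.png

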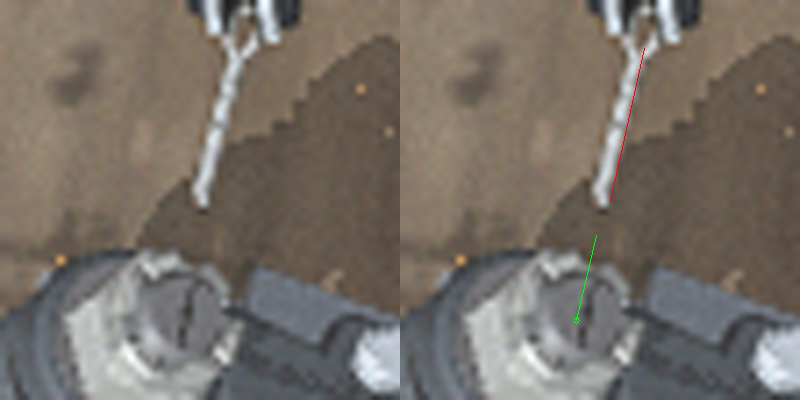

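View pics/i1_top.png

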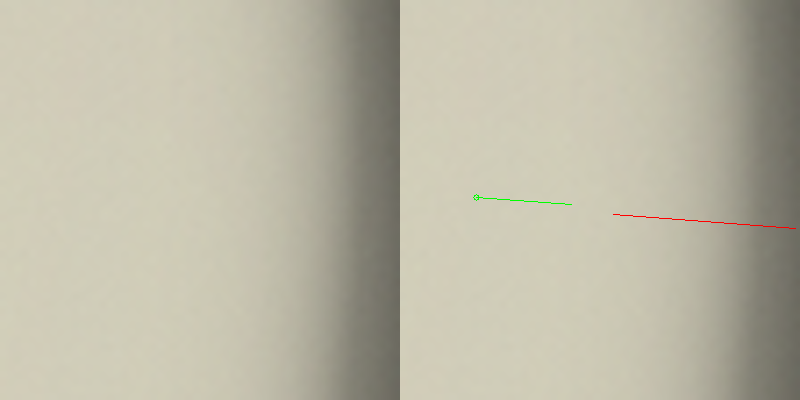

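```bash
python3 -m jog '[[0.003,0.0017,0,-0.002,0,0.2,0],[0.003,0.0017,0,-0.002,0,0.2,0],[0.003,0.0017,0,-0.002,0,0.2,0]]' 40;  python3 - <<'E'
from h import *
a=rel(*ins(-.075));print(a)
p,Rt=tcp()
acc=0
for k in range(3): 
    s=r.snapshot('side')
    h=np.array([np.cos(PSI),np.sin(PSI),0]);MM=np.c_[h,YA,[0,0,1]]
    acc=acc+rect(s,HOLE-.05*YA,MM,0,.06,480).astype(float)/3   # .25mm/px, right=+h, up=+y
im=acc.astype(np.uint8);cv2.line(im,(240,0),(240,20),(255,0,0),1)
cv2.imwrite('pics/i2.png',im[:,:,::-1])
g=acc.mean(2)
for row in range(180,420,15):
    l=g[row-3:row+4,190:290].mean(0);b=np.median(l);w=np.clip(l-b-15,0,None);print(row,round(b),round(l.max()),round((w*np.arange(190,290)).sum()/max(w.sum(),1),1),end=' | ')
st()
E
```

```text
time_s: 21.67
tcp_pos: [0.5274, 0.0735, 0.1498]
orientation: [-180.0, -0.2, -4.4]
wrist_force: [-0.4, -0.8, -0.4]
grip_width: 0.0106
(array([-2.1, -0.4,  2.3]), array([-0.04, -0.22, -0.02]))
180 87 91 0.0 | 195 87 92 0.0 | 210 88 198 258.7 | 225 91 200 262.9 | 240 87 209 264.8 | 255 87 213 265.0 | 270 93 178 264.3 | 285 111 210 260.8 | 300 113 205 262.1 | 315 114 181 259.1 | 330 111 210 259.9 | 345 108 195 260.9 | 360 106 214 258.0 | 375 107 207 258.9 | 390 107 188 257.8 | 405 107 213 256.8 | t 21.82 J [  1.    9.7 -19.6  60.5   0.   95.4] grip 0.0106
tcp [0.527  0.0736 0.1494] rpy [-1.7996e+02 -1.7000e-01 -4.4100e+00] F [-0.8  0.1 -0.6] T [-0.07  0.05  0.01]
in arm frame mm [   1.1 -115.2   27.3] xang -0.01 ztilt [-0.497  0.001 -0.867] Farm [-1.   0.  -0.1] Ftool [-0.8 -0.   0.6] Ttool [-0.07 -0.05 -0.01]
```

View pics/i2.png

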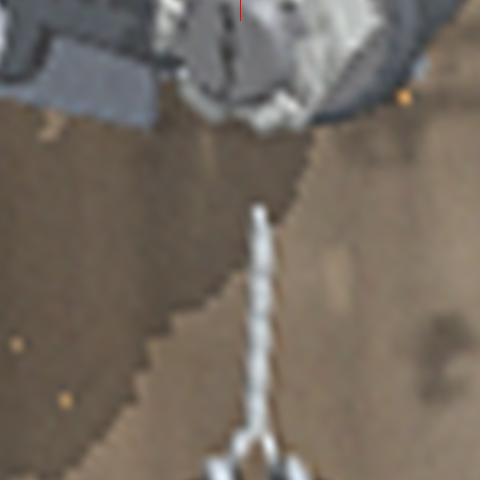

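```bash
python3 -m jog '[[0.003,-0.0018,0,0.002,0,0,-2.5],[0.003,-0.0018,0,0.002,0,0,-2.5],[0.003,-0.0018,0,0.002,0,0,-2.5],[0.003,-0.0018,0,0.002,0,0,-2.5],[0.003,-0.0018,0,0.002,0,0,-2.5],[0.003,-0.0018,0,0.002,0,0,-2.5]]' 40;  python3 - <<'E'
from h import *
print(rel(*ins(-.075,yaw=-1.9)))
acc=0
for k in range(3): 
    s=r.snapshot('side')
    h=np.array([np.cos(PSI),np.sin(PSI),0]);MM=np.c_[h,YA,[0,0,1]]
    acc=acc+rect(s,HOLE-.05*YA,MM,0,.06,480).astype(float)/3
print(rel(*ins(-.075,yaw=-1.9)))
def topx(P): # world pt -> rect px
    E=np.array(s['extrinsics']);c=-E[:3,:3].T@E[:3,3];d=P-c;t=(HOLE[2]-c[2])/d[2];Q=MM.T@(c+t*d-(HOLE-.05*YA));return Q[0]/.00025+240,240-Q[1]/.00025
a=[topx(O+M@[-.0002+.015*np.cos(t),.015*np.sin(t),.0403]) for t in np.linspace(0,6.28,40)]
im=acc.astype(np.uint8).copy();im2=im.copy();cv2.polylines(im2,[np.int32(np.round(a))],True,(0,255,0),1)
cv2.imwrite('pics/i3.png',np.vstack([im[:150],im2[:150]])[:,120:400][:,:,::-1].repeat(2,0).repeat(2,1))
g=acc.mean(2);rr=[];xx=[]
for row in range(215,420,5):
    l=g[row-3:row+4,200:320].mean(0);b=np.median(l);w=np.clip(l-b-15,0,None)
    if w.sum()>50: rr.append(row);xx.append((w*np.arange(200,320)).sum()/w.sum())
k=np.polyfit(rr,xx,1);print('slope deg',np.degrees(np.arctan(k[0])),'x at 499',np.polyval(k,499),'x at hole row40',np.polyval(k,40))
p,Rt=tcp();print('tcp h,y rel hole mm',(MM.T@(p-HOLE))*1000)
print('stud ctr px',topx(O+M@[-.0002,0,.0403]))
st()
E
```

```text
time_s: 22.32
tcp_pos: [0.5253, 0.0738, 0.1475]
orientation: [-180.0, -0.2, -1.9]
wrist_force: [0.2, 0.0, -0.9]
grip_width: 0.0106
(array([ 0. , -0.2, -0.1]), array([-0.03, -0.18, -0.03]))
(array([ 0.1, -0.3, -0.1]), array([-0.03, -0.17, -0.02]))
slope deg 0.46311453374887024 x at 499 244.65405531305686 x at hole row40 240.94393561180905
tcp h,y rel hole mm [-5.26050805e-02 -1.15055767e+02 -2.32717062e+00]
stud ctr px (np.float64(223.279473927194), np.float64(55.14144612432662))
t 22.47 J [  1.    9.6 -19.9  60.3   0.   92.9] grip 0.0106
tcp [0.5252 0.0738 0.1475] rpy [-1.7997e+02 -1.7000e-01 -1.9200e+00] F [ 0.1 -0.1  0. ] T [-0.06  0.02  0.01]
in arm frame mm [  -1.4 -115.2   26.5] xang 2.86 ztilt [-0.497  0.001 -0.868] Farm [ 0.1 -0.1 -0. ] Ftool [ 0.1  0.1 -0. ] Ttool [-0.06 -0.01 -0.01]
```

View pics/i3.png

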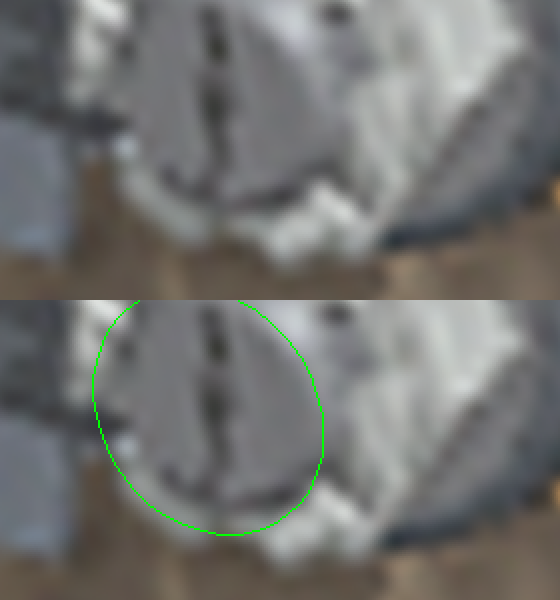

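Run:
```python
from h import *
for y in (-.06,-.05,-.04,-.03,-.02,-.01,0): print(y,rel(*ins(y,yaw=-2.3)))
```

```text
-0.06 (array([  0.7, -15.2,  -0.1]), array([-0.03, -0.17,  0.38]))
-0.05 (array([  1.1, -25.2,  -0.1]), array([-0.03, -0.17,  0.38]))
-0.04 (array([  1.6, -35.2,  -0.1]), array([-0.03, -0.17,  0.38]))
-0.03 (array([  2. , -45.2,  -0. ]), array([-0.03, -0.17,  0.38]))
-0.02 (array([  2.4, -55.2,  -0. ]), array([-0.03, -0.17,  0.38]))
-0.01 (array([  2.9, -65.2,  -0. ]), array([-0.03, -0.17,  0.38]))
0 (array([  3.3, -75.2,  -0. ]), array([-0.03, -0.17,  0.38]))
```

```bash
python3 -m jog '[[0.003,0.0003,-0.005,0,0,0,0.4],[0.003,0.0006,-0.012,0,0,0,0.4],[0.003,0.0009,-0.019,0,0,0,0.4],[0.003,0.0011,-0.025,0,0,0,0.4],[0.003,0.0011,-0.025,0,0,0,0.4],[0.003,0.0011,-0.025,0,0,0,0.4],[0.003,0.0011,-0.025,0,0,0,0.4],[0.003,0.0011,-0.025,0,0,0,0.4]]' 40;  cat > chk.py <<'E'
from h import *
import sys
y=float(sys.argv[1]);print(rel(*ins(y,yaw=-2.3)));print(rel(*ins(y+.01,yaw=-2.3)));st()
s=r.snapshot('side');u,v=np.round(proj(s,HOLE-.03*YA)[0]).astype(int)
cv2.imwrite('pics/%s.png'%sys.argv[2],cv2.resize(s['frame'][v-25:v+25,u-25:u+25],(600,600),interpolation=cv2.INTER_CUBIC)[:,:,::-1])
E
python3 chk.py -.05 i4
```

```text
time_s: 23.13
tcp_pos: [0.5271, 0.0987, 0.1474]
orientation: [-180.0, -0.2, -2.3]
wrist_force: [-0.3, -0.1, -0.5]
grip_width: 0.0105
(array([ 0.1, -0.3, -0.1]), array([-0.03, -0.17, -0.02]))
(array([  0.5, -10.3,  -0.1]), array([-0.03, -0.17, -0.02]))
t 23.13 J [  3.7  10.2 -19.2  60.4   0.   96. ] grip 0.0105
tcp [0.5271 0.0987 0.1474] rpy [-1.7997e+02 -1.7000e-01 -2.3200e+00] F [-0.3 -0.1 -0.5] T [ 0.06 -0.05  0.02]
in arm frame mm [ -1.5 -90.2  26.5] xang 2.4 ztilt [-0.497  0.001 -0.867] Farm [-0.5 -0.1 -0.3] Ftool [-0.3  0.1  0.5] Ttool [ 0.06  0.05 -0.02]
```

View pics/i4.png

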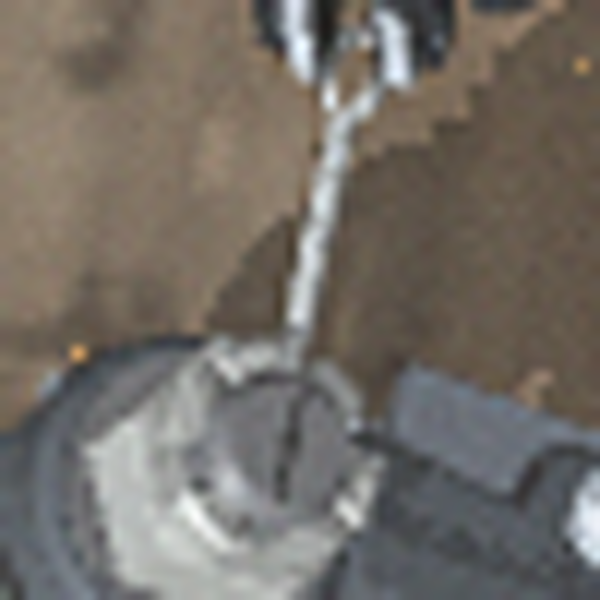

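```bash
python3 -m jog '[[0.003,0.0001,-0.003,0,0,0,0],[0.003,0.0003,-0.006,0,0,0,0],[0.003,0.0004,-0.008,0,0,0,0],[0.003,0.0005,-0.01,0,0,0,0],[0.003,0.0005,-0.01,0,0,0,0],[0.003,0.0005,-0.01,0,0,0,0]]' 40; python3 chk.py -.04 i5
```

```text
time_s: 23.68
tcp_pos: [0.5281, 0.1087, 0.1475]
orientation: [-180.0, -0.2, -2.3]
wrist_force: [0.6, 1.2, 0.1]
grip_width: 0.0103
(array([-0.1, -0.2, -0.1]), array([-0.02, -0.17, -0.01]))
(array([  0.3, -10.2,  -0.1]), array([-0.02, -0.17, -0.01]))
t 23.68 J [  4.8  10.5 -18.9  60.4   0.   97.1] grip 0.0103
tcp [0.5281 0.1087 0.1475] rpy [-1.7998e+02 -1.7000e-01 -2.3100e+00] F [0.6 1.2 0.1] T [ 0.02  0.03 -0.02]
in arm frame mm [ -1.3 -80.1  26.4] xang 2.4 ztilt [-0.497  0.    -0.868] Farm [ 0.5  1.2 -0.2] Ftool [ 0.6 -1.2 -0.1] Ttool [ 0.01 -0.03  0.02]
```

View pics/i5.png

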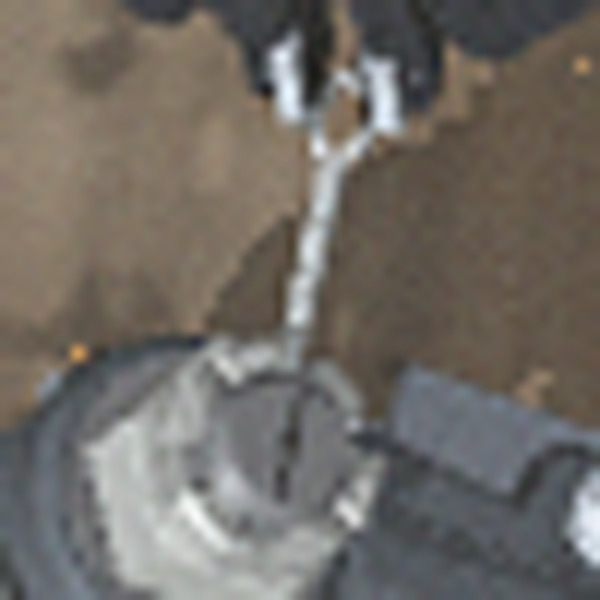

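```bash
python3 -m jog '[[0.003,0.0001,-0.003,0,0,0,0],[0.003,0.0003,-0.006,0,0,0,0],[0.003,0.0004,-0.009,0,0,0,0],[0.003,0.0005,-0.012,0,0,0,0],[0.003,0.0006,-0.015,0,0,0,0],[0.003,0.0007,-0.018,0,0,0,0],[0.003,0.0008,-0.02,0,0,0,0],[0.003,0.0008,-0.02,0,0,0,0],[0.003,0.0008,-0.02,0,0,0,0]]' 40; python3 chk.py -.02 i6
```

```text
time_s: 24.48
tcp_pos: [0.5296, 0.1287, 0.1474]
orientation: [-180.0, -0.2, -2.3]
wrist_force: [-0.2, -0.9, 0.1]
grip_width: 0.0105
(array([-0.1, -0.2, -0.1]), array([-0.02, -0.17, -0.  ]))
(array([  0.2, -10.1,  -0.1]), array([-0.02, -0.17, -0.  ]))
t 24.48 J [  6.9  11.1 -18.2  60.6  -0.   99.2] grip 0.0105
tcp [0.5296 0.1287 0.1474] rpy [-1.7998e+02 -1.7000e-01 -2.3000e+00] F [-0.2 -0.9  0.1] T [-0.    0.06 -0.  ]
in arm frame mm [ -1.3 -60.1  26.4] xang 2.42 ztilt [-0.497  0.    -0.867] Farm [-0.1 -0.9  0.2] Ftool [-0.2  0.9 -0.1] Ttool [-0.01 -0.06  0.  ]
```

View pics/i6.png

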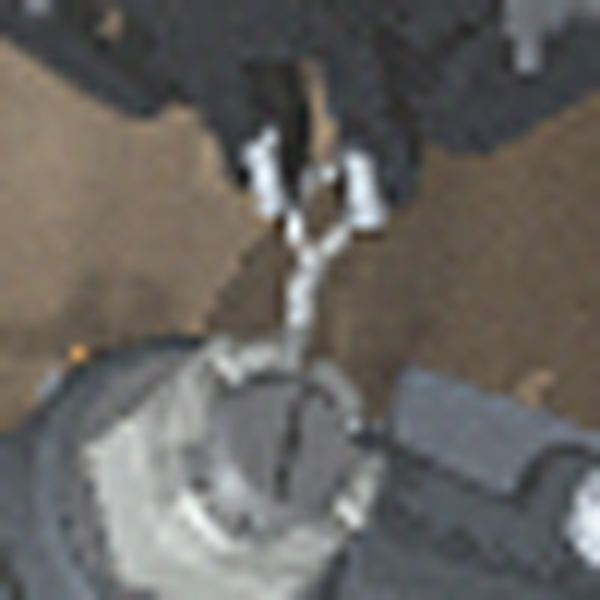

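```bash
python3 -m jog '[[0.003,0.0001,-0.003,0,0,0,0],[0.003,0.0003,-0.006,0,0,0,0],[0.003,0.0004,-0.009,0,0,0,0],[0.003,0.0005,-0.012,0,0,0,0],[0.003,0.0006,-0.015,0,0,0,0],[0.003,0.0007,-0.018,0,0,0,0],[0.003,0.0008,-0.02,0,0,0,0],[0.003,0.0008,-0.02,0,0,0,0],[0.003,0.0008,-0.02,0,0,0,0]]' 40; python3 chk.py 0 i7
```

```text
time_s: 25.28
tcp_pos: [0.5312, 0.1487, 0.1474]
orientation: [-180.0, -0.2, -2.3]
wrist_force: [-0.1, -0.4, 0.1]
grip_width: 0.0105
(array([-0.1, -0.2, -0.1]), array([-0.01, -0.16,  0.  ]))
(array([  0.2, -10.1,  -0.1]), array([-0.01, -0.16,  0.  ]))
t 25.28 J [  8.9  11.7 -17.4  60.8  -0.  101.2] grip 0.0105
tcp [0.5312 0.1487 0.1474] rpy [-1.7999e+02 -1.6000e-01 -2.3000e+00] F [-0.1 -0.4  0.1] T [ 0.05 -0.03 -0.07]
in arm frame mm [ -1.3 -40.1  26.4] xang 2.42 ztilt [-0.498  0.    -0.867] Farm [-0.  -0.4  0.1] Ftool [-0.1  0.4 -0.1] Ttool [0.05 0.02 0.07]
```

View pics/i7.png

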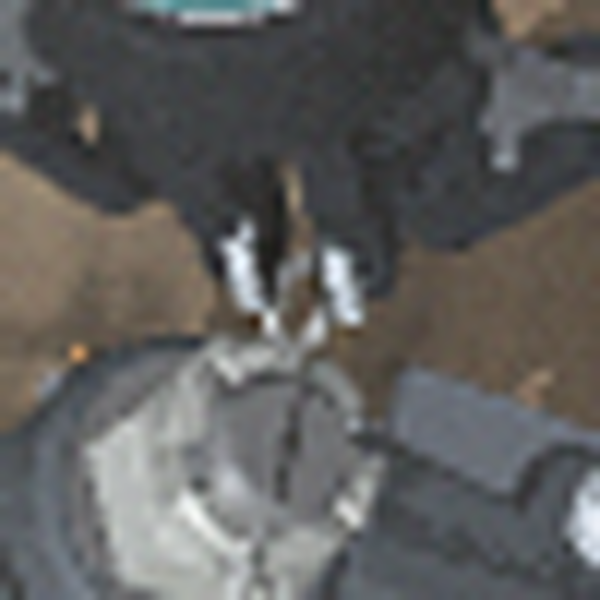

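```bash
python3 -m jog '[[0.003,0,-0.001,0,0,0,0],[0.003,0.0001,-0.002,0,0,0,0],[0.003,0.0001,-0.0025,0,0,0,0],[0.003,0.0001,-0.0025,0,0,0,0]]' 40; python3 chk.py 0 i8
```

```text
time_s: 25.67
tcp_pos: [0.5314, 0.1511, 0.1474]
orientation: [-180.0, -0.2, -2.3]
wrist_force: [-0.4, -0.1, -0.4]
grip_width: 0.0107
(array([-0.2,  2.3, -0.1]), array([-0.01, -0.16, -0.01]))
(array([ 0.1, -7.7, -0.1]), array([-0.01, -0.16, -0.01]))
t 25.67 J [  9.2  11.8 -17.3  60.8  -0.  101.5] grip 0.0107
tcp [0.5314 0.1511 0.1474] rpy [-1.7999e+02 -1.6000e-01 -2.3100e+00] F [-0.4 -0.1 -0.4] T [-0.05  0.    0.01]
in arm frame mm [ -1.3 -37.6  26.4] xang 2.41 ztilt [-0.498  0.    -0.867] Farm [-0.6 -0.1 -0.1] Ftool [-0.4  0.1  0.4] Ttool [-0.05 -0.   -0.01]
```

View pics/i8.png

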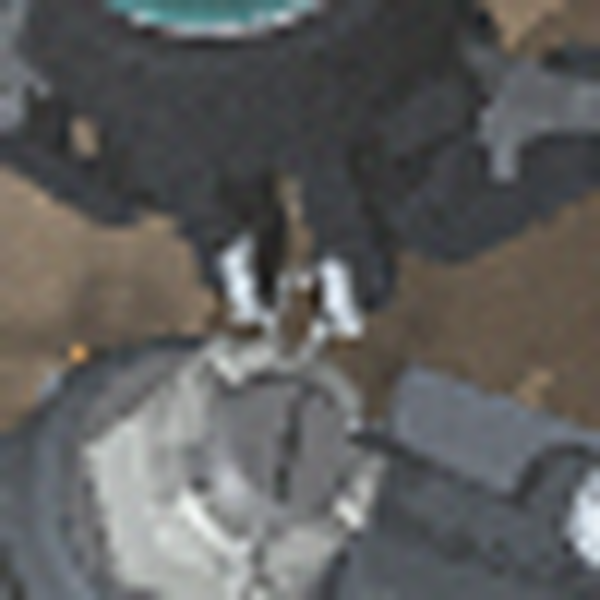

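```bash
python3 -m jog '[[0.003,0,-0.001,0,0,0,0],[0.003,0.0001,-0.0015,0,0,0,0],[0.003,0.0001,-0.0015,0,0,0,0],[0.003,0.0001,-0.0015,0,0,0,0]]' 40; python3 chk.py 0 i9
```

```text
time_s: 26.05
tcp_pos: [0.5314, 0.1524, 0.1473]
orientation: [180.0, -0.1, -2.3]
wrist_force: [-1.3, -0.8, 0.4]
grip_width: 0.0108
(array([-0.2,  3.5, -0.2]), array([ 0.02, -0.15, -0.01]))
(array([ 0.2, -6.5, -0.2]), array([ 0.02, -0.15, -0.01]))
t 26.05 J [ 9.300e+00  1.190e+01 -1.720e+01  6.080e+01 -1.000e-01  1.016e+02] grip 0.0108
tcp [0.5314 0.1524 0.1473] rpy [ 1.7998e+02 -1.5000e-01 -2.3100e+00] F [-1.3 -0.8  0.4] T [-0.28  0.04  0.01]
in arm frame mm [ -1.3 -36.4  26.3] xang 2.41 ztilt [-0.498 -0.    -0.867] Farm [-0.9 -0.9  1. ] Ftool [-1.3  0.8 -0.4] Ttool [-0.28 -0.03 -0.01]
```

```bash
python3 -m jog '[[0.014,0,0,0,0,0,0],[0.018,0,0,0,0,0,0],[0.024,0,0,0,0,0,0],[0.03,0,0,0,0,0,0],[0.03,0,0,0,0,0,0],[0.03,0,0.01,0,0,0,0],[0.03,0,0.03,-0.005,0,0,0],[0.03,0,0.06,-0.03,0,0,0],[0.03,0,0.09,-0.06,0,0,0],[0.03,0,0.12,-0.08,0,0,0],[0.03,0,0.15,-0.08,0,0,0],[0.03,0,0.18,-0.08,0,0,0]]' 40; python3 chk.py 0 i10
python3 - <<'E'
from h import *
for n in('side','top'):
    s=r.snapshot(n);save(s,'f_'+n)
    print(n,[(np.round((M.T@(np.array(o['at'])-HOLE))*1000,1),round(o['p'],2)) for o in r.spot_point('cotter_pin',s)[:2]])
E
python3 zoom.py f_z
```

```text
time_s: 27.1
tcp_pos: [0.525, -0.0296, 0.2298]
orientation: [179.9, -0.4, -2.3]
wrist_force: [0.2, 0.2, -0.4]
grip_width: 0.0302
(array([  -1.8, -178.7,   82.1]), array([ 0.07, -0.42, -0.01]))
(array([  -1.4, -188.7,   82.1]), array([ 0.07, -0.42, -0.01]))
t 27.1 J [-10.3   5.5 -14.2  69.8  -0.   82. ] grip 0.0302
tcp [ 0.525  -0.0296  0.2298] rpy [179.93  -0.42  -2.31] F [ 0.2  0.2 -0.4] T [-0.03  0.   -0.  ]
in arm frame mm [  46.5 -218.3   94. ] xang 2.4 ztilt [-0.494 -0.001 -0.87 ] Farm [-0.   0.2 -0.4] Ftool [ 0.2 -0.2  0.4] Ttool [-0.03 -0.    0.  ]
side [(array([ 0.8,  6.1, -1.8]), 0.54)]
top []
```

View pics/i10.png

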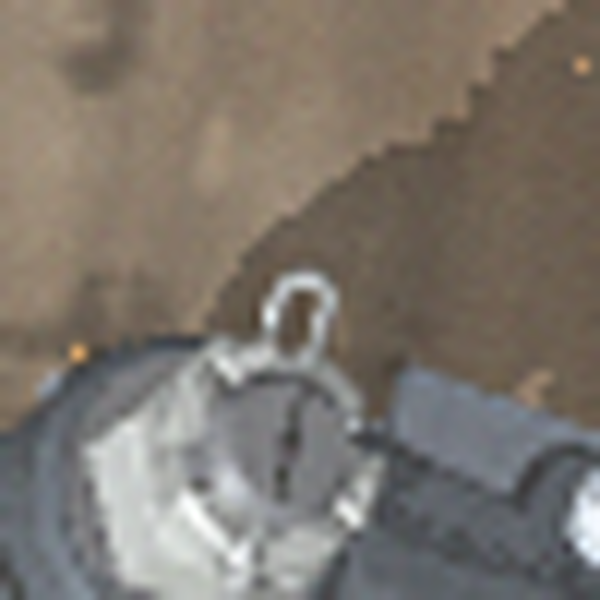

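View pics/f_z.png

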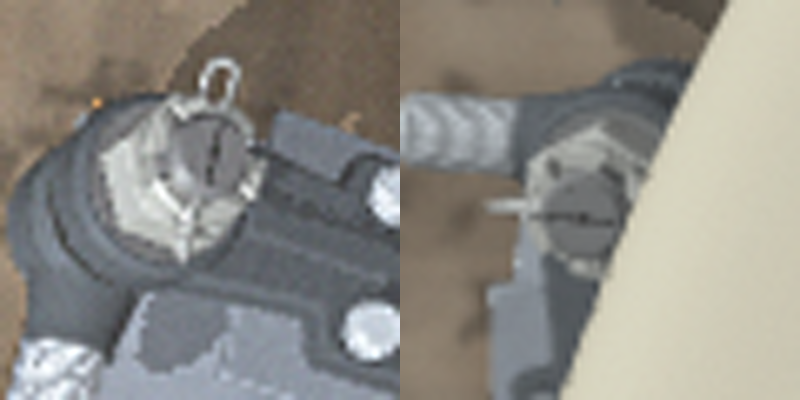

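Run:
```python
from h import *
print(r.job_done());st()
```

```text
the job is handed in; nothing more can be done
None
the job is handed in; nothing more can be done
```

I tightened the castle nut, pushed the cotter pin through from the robot's right, released it and handed the job in at about 27 s. No verdict was reported.

**Nut:**
- I turned it about 71.6° clockwise. The wrist torque rose by about 0.3 N m near the angle where the nut was expected to bite.
- A light re-grip afterwards found the flats square to the jaws at −30° in the stud frame, which puts a slot over the hole.
- The holding torque read about 0.40 N m at the end, below the listed 0.53. I took that for sensor offset and relaxation of the grip.
- The only loose alignment would have needed a starting turn of about −1.85 rad, outside the stated range.

**Pin:**
- It went in with about 1 N of force. The last pictures show it through both slots, with its tip out on the far side and its eye close against the nut.
- From the arm's pose at release, I put the pin's origin about 3 mm past the hole centre.
- The network's estimate was 6 mm along the hole, or about 6.4 mm in all. Its accuracy is about 4 mm, so I can't rule out the pin being close to the 8 mm limit.

**Checks that disagreed or were missing:**
- The scribed line in the side camera read a few degrees off the hole direction. The base edges, the bolt rows and the top camera agreed with each other, so I went with those.
- The first grip on the pin was only at the fingertips, reading 8 mm instead of 13, so I set the pin down and gripped it deeper. That still read 10.6 mm, but it held.
- I did not re-measure the bolt, hex key, pliers or spanner at the end. No planned move came near them, and none felt like a contact.

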